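Put the bench tools back in the numbered V-groove rack

ROBOT

A 7-joint arm with a two-finger parallel gripper is mounted at the origin on the work surface; the furniture and walls round the work are solid. World frame = base frame: x ahead of the robot, y to its left, z up, the work surface at z = 0. Lengths are in m, angles in rad, forces in N, time in s.
With the tool pointing down it reaches from about 0.35 to 0.9 m from the base axis. Payload 8.1 kg.
Tool frame: the origin (TCP) lies midway between the tips of the shut fingers; the grasp point (between the pads) lies grip_point_offset behind it (grip_point_offset is the distance from the TCP to the grasp point, in m); z points along the fingers, y is the line along which they close (so a half turn about z gives the same grasp; the last joint's range is limited). The gripper opens to 85 mm and grips with 20 to 120 N. Pads are 22 mm wide; open, the fingers measure 114 mm over their backs; the gripper's body (76 mm by 85 mm) begins 54 mm behind the grasp point. The pads swing forward as they close: fully open they stand 13 mm farther back than shut.
Start: joints at [-1.333, 0.434, 0.025, 1.573, -0.012, 1.134, -0.075], TCP at [0.209, 0.589, 0.231] pointing down, gripper open.
Joint ranges: [-2.62, 2.62], [-0.44, 2.09], [-1.27, 1.32], [0.08, 2.57], [-1.32, 4.46], [0.12, 2], [-2.74, 2.74]. Speed limits (rad/s): [2.22, 2.22, 3.01, 3.01, 3.14, 3.14, 3.14].

INTERFACE

Orientations are given as a unit quaternion [x, y, z, w].
In Python, from cell import observe, snapshot, camera_model, finish_job, cut_out, grip_point_offset gives the robot as it stands.
- The arm moves only by the tool move_arm, never from a script. Its argument "targets" is a list of rows, each an object with "travel": the shift along the tool's x, y, z in cm, a list of three; "rotation": the turn, a rotation vector about the tool's x, y, z in degrees, a list of three. In form: [{"travel": [tx, ty, tz], "rotation": [rx, ry, rz]}, ...]. A call has 1 to 5 rows; each row is the pose to reach, as a shift and turn from the pose commanded when the call began, along the tool's axes at that moment; what a row does not reach only later rows make up. A row lasts 1/10 s, in which the tool goes at most 50 mm and 8.59 degrees, less where a joint would pass 70% of its speed; a pose out of reach is approached as far as the arm can. A call with a gripper value outside its range is refused whole. "hand" is the opening, from -1 (shut) to 1 (fully open), set as the call begins (left out, the last holds). The fingers move at their own pace and stop on an object; "force" is the grip in N (left out, the last holds). Time passes only in rows, so rows that repeat a pose let the fingers close. It gives the time, the measured TCP pose, the force, the opening and the grip force at its end, in the units of the state.
- observe(): the state, without advancing time (a new reading comes with each control period).
- snapshot(name): name is "scene" or "top" or "wrist"; returns the picture (420x560x3 uint8, red, green, blue); there is no depth.
- camera_model(name): a dict with "intrinsics" (3x3 intrinsics, pixels), "view" (4x4, takes a point from world to camera coordinates). Camera axes: x right, y down, z forward; pixel columns grow to the right and rows downward; lengths in m; the calibration is good to about 2 mm. A picture is of the moment at which its call begins: read the wrist's pose just before it. camera_model takes no time and is no camera call; for the wrist camera it gives the pose at the moment of the call.
- finish_job(): hands the job in; it is judged then, once.
Trained networks look in the newest picture that a camera, given by its name, has taken for a name from the list of things; names that differ only in an ending like _2 or _b are one class to them, and where a whole thing is asked for, a point or a joint stands for the part that bears it (a point fixed in the world has none). Each returns a list of dicts, best first, with "conf" (0 to 1); they miss things now and then, are a little off and sometimes report something else, mostly with a low value. They report only what shows in the picture. A call takes as long as a camera call. They do not tell look-alikes from the thing itself.
- cut_out(camera, name): "region" (420x560 bool, what is visible of it) and "box" ([centre column, centre row, width, height] in pixels, round what is visible of it).
The state is a dict: "time_s": time; "joint_pos": joint angles; "qd": joint speeds; "joint_torque": joint torques, N m; "eef_pos": TCP position; "ee_rot": TCP orientation; "wrist_force": force on the tool from outside, world axes, zero at the start; "moment": the same for the moment, N m; "finger_gap": finger opening in m; "grip_force": force on a finger pad.
Only numpy, scipy, OpenCV 4.12 (cv2) and the standard library are available. Lean on these libraries where they do the work, as an engineer would, in place of code of your own. Each camera call takes 0.05 s, during which the arm holds its last target. There are 200 camera calls.

TASK

Swing the wire bail of the tool rack up out of the way by its red sleeve, and first move the marker pen, which is in the chisel's groove, to the groove with five dots. Then lay the tools from the bench in their own grooves in number order - one dot chisel, two red screwdriver, three black screwdriver, four brass drift (a missing tool's groove stays empty) - centred over both saddles with the handles toward you, on the dotted side, and blades pointing away; hold the pen and every tool until it has settled right down in both saddles before letting go, no dropping in. When all are in, swing the bail fully down shut over them and let go; leave the small white carton alone.

Things in the scene. Friction and masses are not known exactly. Their poses are not given: they have to be found in the camera images.
- bail (a joint): angle of the bail, the rack's hinged wire bracket: 0 = shut (cross rod level over the grooves, 42 mm above their bottoms), 1.75 = fully open (stop), standing and leaning toward the robot, clear of the grooves. Its stiff hinge keeps it wherever it is left; moving it takes about 3 N at the rod
- bail_grip (a point): centre of the red round sleeve (16 mm diameter, 44 mm long) on the bail's cross rod (9 mm thick, 304 mm long, parallel to the rack's length); it lies in the wide gap between grooves three and four. Its distance from the hinge axis is 75 mm
- bail_hinge (a point): the point of the bail's hinge axis abreast of the sleeve, 87 mm above the bench; the axis is the rack's own y direction. At joint value a the sleeve centre is 75 mm x cos(a) along the rack's x and 75 mm x sin(a) up from here. Axes: the rack's own, x away from the robot, z up
- groove1 (a point): bottom line of groove one (1 white dot on the wooden ledge in front of it, on the robot's side), at the middle of its length, 45 mm above the bench. Axes: x along the groove, away from the robot; y along the rack to the left; z up
- groove2 (a point): bottom line of groove two (2 white dots on the wooden ledge in front of it, on the robot's side), at the middle of its length, 45 mm above the bench. Axes: x along the groove, away from the robot; y along the rack to the left; z up
- groove3 (a point): bottom line of groove three (3 white dots on the wooden ledge in front of it, on the robot's side), at the middle of its length, 45 mm above the bench. Axes: x along the groove, away from the robot; y along the rack to the left; z up
- groove4 (a point): bottom line of groove four (4 white dots on the wooden ledge in front of it, on the robot's side), at the middle of its length, 45 mm above the bench. Axes: x along the groove, away from the robot; y along the rack to the left; z up
- groove5 (a point): bottom line of groove five (5 white dots on the wooden ledge in front of it, on the robot's side), at the middle of its length, 45 mm above the bench. Axes: x along the groove, away from the robot; y along the rack to the left; z up
- rack: wooden rack, 100 x 340 mm, fixed to the bench; origin under its middle, axes as the grooves'. Two rails 12 mm thick, 28 mm either side of the middle line, carry blue 90-degree V saddles 20 mm deep, 40 mm wide. The 44 mm gap between the rails is open for fingers, down to 12 mm above the bench. Grooves 1 to 5: y = 125, 67, 9, -85, -130 mm. A fixed wooden post stands behind its right end (world x 0.69 to 0.74, y -0.07 to 0.00)
- chisel_mid (a point): wood chisel with round yellow handle (29 mm diameter, 110 mm long) and flat steel blade 24 mm wide, 240 mm overall, with a 29 mm square black anti-roll guard 60 mm ahead of the point. The point is on the handle's centre line 63 mm from the handle's end, 14.5 mm above the bench when lying. Its local y axis runs along the tool, toward the handle's end. Settled in its groove (one) this point is 20 mm above the groove's bottom line
- driver_red_mid (a point): screwdriver with round red handle (28 mm diameter, 98 mm long) and thin steel shank, 228 mm overall, with a 28 mm square black anti-roll guard 58 mm ahead of the point. The point is on the centre line of the handle, 52 mm from the handle's end, 14 mm above the bench when lying. Its local y axis runs along the tool, toward the handle's end. Settled in its groove (two) this point is 20 mm above the groove's bottom line
- driver_blk_mid (a point): screwdriver with round black handle (28 mm diameter, 98 mm long) and thin steel shank, 199 mm overall, with a 28 mm square black anti-roll guard 60 mm ahead of the point. The point is on the centre line of the handle, 49 mm from the handle's end, 14 mm above the bench when lying. Its local y axis runs along the tool, toward the handle's end. Settled in its groove (three) this point is 20 mm above the groove's bottom line
- drift_mid (a point): octagonal brass drift (a plain bar), 22 mm across flats, 150 mm long. The point is its centre, 11 mm above the bench when lying. Its local y axis runs along the tool; either way round will do. Settled in its groove (four) this point is 16 mm above the groove's bottom line
- marker_mid (a point): white marker pen with black cap, round, 17 mm diameter, 135 mm long. The point is its centre. It starts in groove one, under the shut bail. Its local y axis runs along the tool; either way round will do. Settled in its groove (five) this point is 13 mm above the groove's bottom line
- chisel_tip (a point): the working tip of the yellow-handled chisel, at the far end from the handle
- driver_red_tip (a point): the working tip of the red-handled screwdriver, at the far end from the handle
- driver_blk_tip (a point): the working tip of the black-handled screwdriver, at the far end from the handle
- chisel: the yellow-handled chisel; origin on its underside, at half its overall length, y axis along the tool
- driver_red: the red-handled screwdriver; origin on its underside, at half its overall length, y axis along the tool
- driver_blk: the black-handled screwdriver; origin on its underside, at half its overall length, y axis along the tool
- drift: the brass drift; origin on its underside, at half its overall length, y axis along the tool
- marker: the marker pen; origin on its underside, at half its overall length, y axis along the tool
- carton: small white carton near the robot, a bystander, 65 x 101 x 35 mm; origin at its underside
Things that resemble listed ones, but are neither listed nor needed, are in the scene too. There is more than one size of the drift; the job needs the largest.

How it is judged:
On the way, in this order (a step that is already met when the one before it is completed fails the run):
1. the bail of the rack is swung up open (value of joint bail above 1.4 rad), for 0.2 s.
2. the marker pen has settled in groove five while the fingers are still on it (x of marker_mid in the frame of groove5 between -0.02 and 0.02 m and y of marker_mid in the frame of groove5 between -0.005 and 0.005 m and z of marker_mid in the frame of groove5 below 0.021 m and angle between the y axis of marker_mid and the x axis of groove5, either way round below 0.2 rad and contact force between the fingers and marker above 0.2 N), for 0.1 s.
3. the yellow-handled chisel has settled in groove one while the fingers are still on it (x of chisel_mid in the frame of groove1 between -0.02 and 0.02 m and y of chisel_mid in the frame of groove1 between -0.005 and 0.005 m and z of chisel_mid in the frame of groove1 below 0.028 m and angle between the y axis of chisel_mid and the x axis of groove1, either way round below 0.2 rad and x of chisel_tip in the frame of groove1 above 0.05 m and contact force between the fingers and chisel above 0.2 N), for 0.1 s.
4. the red-handled screwdriver has settled in groove two while the fingers are still on it (x of driver_red_mid in the frame of groove2 between -0.02 and 0.02 m and y of driver_red_mid in the frame of groove2 between -0.005 and 0.005 m and z of driver_red_mid in the frame of groove2 below 0.0278 m and angle between the y axis of driver_red_mid and the x axis of groove2, either way round below 0.2 rad and x of driver_red_tip in the frame of groove2 above 0.05 m and contact force between the fingers and driver_red above 0.2 N), for 0.1 s.
5. the black-handled screwdriver has settled in groove three while the fingers are still on it (x of driver_blk_mid in the frame of groove3 between -0.02 and 0.02 m and y of driver_blk_mid in the frame of groove3 between -0.005 and 0.005 m and z of driver_blk_mid in the frame of groove3 below 0.0278 m and angle between the y axis of driver_blk_mid and the x axis of groove3, either way round below 0.2 rad and x of driver_blk_tip in the frame of groove3 above 0.05 m and contact force between the fingers and driver_blk above 0.2 N), for 0.1 s.
6. the brass drift has settled in groove four while the fingers are still on it (x of drift_mid in the frame of groove4 between -0.02 and 0.02 m and y of drift_mid in the frame of groove4 between -0.005 and 0.005 m and z of drift_mid in the frame of groove4 below 0.0237 m and angle between the y axis of drift_mid and the x axis of groove4, either way round below 0.2 rad and contact force between the fingers and drift above 0.2 N), for 0.1 s.
At the end, for the whole second after the job is handed in: Every tool present rests in its own groove: middle within 20 mm lengthwise and 5 mm sideways of the groove's, at most 4 mm above settled height, within 0.1 rad of its direction, chisel and screwdriver tips away from the robot; bail shut (below 0.1 rad) (x of chisel_mid in the frame of groove1 between -0.02 and 0.02 m and y of chisel_mid in the frame of groove1 between -0.005 and 0.005 m and z of chisel_mid in the frame of groove1 below 0.024 m and angle between the y axis of chisel_mid and the x axis of groove1, either way round below 0.1 rad and x of chisel_tip in the frame of groove1 above 0.05 m and linear speed of each of chisel, driver_red, driver_blk, drift, marker below 0.02 m/s and x of driver_red_mid in the frame of groove2 between -0.02 and 0.02 m and y of driver_red_mid in the frame of groove2 between -0.005 and 0.005 m and z of driver_red_mid in the frame of groove2 below 0.0238 m and angle between the y axis of driver_red_mid and the x axis of groove2, either way round below 0.1 rad and x of driver_red_tip in the frame of groove2 above 0.05 m and x of driver_blk_mid in the frame of groove3 between -0.02 and 0.02 m and y of driver_blk_mid in the frame of groove3 between -0.005 and 0.005 m and z of driver_blk_mid in the frame of groove3 below 0.0238 m and angle between the y axis of driver_blk_mid and the x axis of groove3, either way round below 0.1 rad and x of driver_blk_tip in the frame of groove3 above 0.05 m and x of drift_mid in the frame of groove4 between -0.02 and 0.02 m and y of drift_mid in the frame of groove4 between -0.005 and 0.005 m and z of drift_mid in the frame of groove4 below 0.0197 m and angle between the y axis of drift_mid and the x axis of groove4, either way round below 0.1 rad and x of marker_mid in the frame of groove5 between -0.02 and 0.02 m and y of marker_mid in the frame of groove5 between -0.005 and 0.005 m and z of marker_mid in the frame of groove5 below 0.017 m and angle between the y axis of marker_mid and the x axis of groove5, either way round below 0.1 rad and value of joint bail below 0.1 rad); the robot touches nothing.
It fails at once if the carton is moved by more than 40 mm (distance of carton from where it was at the start of the episode above 0.04 m).
Of chisel, driver_red, driver_blk, drift only 3 to 4 are there at a start; the rules pass over those that are not, and their reading is None.
At some moment in a run one of driver_blk may be knocked a few centimetres aside while the robot is not near it.
Once in a run the grip may slacken for a moment while it holds something.
It also fails if it takes over 210 s, if anything falls off the work surface, if the arm or the gripper's body presses on something with over 40 N, if the wrist force passes 120 N, or if a joint passes its speed limit or range.

## Working session

There is one attempt and no reset: what is moved stays moved. The work goes in short steps, Python scripts to look and compute and a tool call to move; the robot and the scene stay as the last step left them, time stands still between calls to the robot, and variables do not carry over. Pictures are saved under pics/ and viewed, at most 14 in all, crops included, and the job is handed in when it is done.

Besides the shell and the picture viewer there is one more tool, called after "Request:" as name(argument=value, ...) on one line, values as JSON. move_arm: Moves the arm, as the interface text tells. Its arguments: {"type":"object","properties":{"targets":{"type":"array"},"hand":{"type":"number"},"force":{"type":"number"}},"required":["targets"]}

```bash
mkdir -p pics; ls
python3 - <<'E'
from cell import *
import cv2
print(observe()); print(grip_point_offset)
for n in ['scene','top']:
    im=snapshot(n); cv2.imwrite(f'pics/{n}0.png',im[:,:,::-1]); m=camera_model(n); print(n,m)
E
```

```text
pics
{'time_s': 0.0, 'joint_pos': array([-1.33257232,  0.43523334,  0.02494419,  1.57408981, -0.01159075,
        1.13400186, -0.07510687]), 'qd': array([-9.76040866e-04,  3.67849159e-04,  1.97558574e-04, -2.28178047e-03,
       -1.36138857e-03, -7.42972790e-04,  7.34140110e-05]), 'joint_torque': array([-4.52890736e-04, -6.70458627e+01,  1.02512442e+00, -3.16215956e+01,
        1.56404148e-02,  1.24845523e-02,  5.49950613e-06]), 'eef_pos': array([0.20878686, 0.58856008, 0.23052202]), 'ee_rot': array([ 1.69611292e-01,  9.85510720e-01, -7.91167879e-04, -6.48801625e-05]), 'wrist_force': array([0.1082252 , 0.79225149, 0.67856031]), 'moment': array([-0.01565727, -0.02183428,  0.02118607]), 'grip_force': 0.0, 'finger_gap': 0.08545714043904966}
0.0187
scene {'intrinsics': array([[437.45325579,   0.        , 286.14054435],
       [  0.        , 437.45325579, 206.19625067],
       [  0.        ,   0.        ,   1.        ]]), 'view': array([[-0.39612877, -0.91786813,  0.02449661,  0.17882536],
       [-0.43498813,  0.164101  , -0.88535653,  0.25729285],
       [ 0.80862063, -0.36137093, -0.46426687,  0.79843613],
       [ 0.        ,  0.        ,  0.        ,  1.        ]])}
top {'intrinsics': array([[428.28634153,   0.        , 274.44702638],
       [  0.        , 428.28634153, 212.9978406 ],
       [  0.        ,   0.        ,   1.        ]]), 'view': array([[-0.02387415, -0.99969381, -0.00650464,  0.0392534 ],
       [-0.99686682,  0.02429642, -0.07527436,  0.40180281],
       [ 0.07540935,  0.00468715, -0.99714164,  1.13000337],
       [ 0.        ,  0.        ,  0.        ,  1.        ]])}
```

View pics/scene0.png

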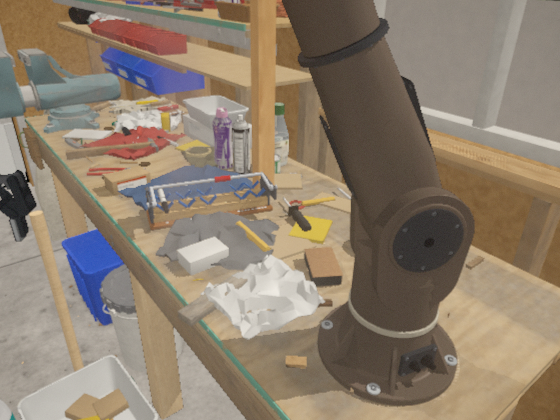

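View pics/top0.png

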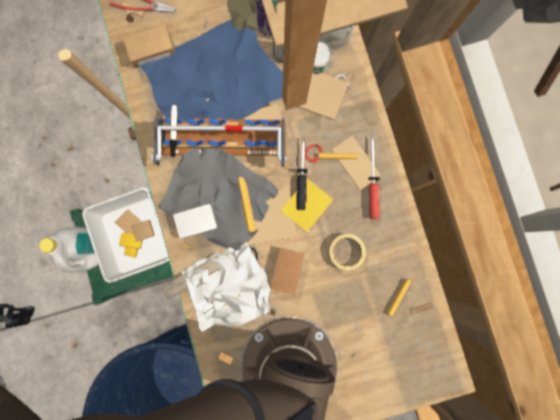

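Top view: rack (157–283,118–165) with pen in groove 1 at (173,130) and red sleeve (235,128). Black driver (302,175) and red driver (373,180) have their handles toward the robot. Brass-coloured bars lie at (247,205) and (400,297), and a yellow stick with a red ring at (335,155). The carton is at (195,221), and I see no obvious chisel. Next I'll check sizes and take a close crop.

```bash
cat > h.py <<'E'
import numpy as np, cv2
from cell import *
from scipy.spatial.transform import Rotation as R
def ray(cam,px,z,M=None):
    M=M or camera_model(cam); V=M['view']; K=M['intrinsics']
    d=V[:3,:3].T@np.linalg.solve(K,[px[0],px[1],1]); o=-V[:3,:3].T@V[:3,3]
    return o+d*(z-o[2])/d[2]
def proj(cam,p,M=None):
    M=M or camera_model(cam); q=M['intrinsics']@(M['view'][:3,:3]@np.asarray(p)+M['view'][:3,3]); return q[:2]/q[2]
def seg(cam,name,z,n=4,M=None):
    for d in cut_out(cam,name)[:n]:
        ys,xs=np.nonzero(d['region']); 
        if len(xs)<8: continue
        P=np.array([ray(cam,(x,y),z,M)[:2] for x,y in zip(xs,ys)])
        c,(w,h),a=cv2.minAreaRect((P*1000).astype(np.float32))
        b=cv2.boxPoints((c,(w,h),a)); 
        e=[(b[0]+b[1])/2,(b[2]+b[3])/2,(b[1]+b[2])/2,(b[3]+b[0])/2]
        e=e[:2] if np.hypot(*(e[0]-e[1]))>np.hypot(*(e[2]-e[3])) else e[2:]
        print(name,round(d['conf'],2),'px',np.round(d['box']),'c mm',np.round(c),'size',np.round(sorted((w,h))),'ends',np.round(e[0]),np.round(e[1]))
E
python3 - <<'E'
from h import *
im=snapshot('top')
for n,z in [('chisel',.0145),('driver_red',.014),('driver_blk',.014),('drift',.011),('marker',.058),('rack',.065),('carton',.035),('bail',.087)]: seg('top',n,z)
c=cv2.resize(im[100:330,150:430],None,fx=2.8,fy=2.5,interpolation=cv2.INTER_CUBIC)
cv2.imwrite('pics/crop1.png',c[:,:,::-1])
for p in [(157,163),(283,163),(160,125),(281,124),(235,128)]: print(p,ray('top',p,.087))
E
```

```text
Traceback (most recent call last):
  File "h.py", line 14, in seg
    P=np.array([ray(cam,(x,y),z,M)[:2] for x,y in zip(xs,ys)])
                ~~~^^^^^^^^^^^^^^^
  File "h.py", line 5, in ray
    M=M or camera_model(cam); V=M['view']; K=M['intrinsics']
           ~~~~~~~~~~~~^^^^^
ValueError: time passes only in moves, steps and waits
```

```bash
sed -i 's/^    for d in cut_out(cam,name)\[:n\]:/    M=M or camera_model(cam)\n    for d in cut_out(cam,name)[:n]:/' h.py
python3 - <<'E'
from h import *
im=snapshot('top')
c=cv2.resize(im[100:330,150:430],None,fx=2.8,fy=2.5,interpolation=cv2.INTER_CUBIC)
cv2.imwrite('pics/crop1.png',c[:,:,::-1])
for n,z in [('chisel',.0145),('driver_red',.014),('driver_blk',.014),('drift',.011),('marker',.058),('rack',.065),('carton',.035),('bail',.087)]: seg('top',n,z)
M=camera_model('top')
for p in [(157,163),(283,163),(160,125),(281,124),(235,128)]: print(p,ray('top',p,.087,M))
E
```

```text
driver_red 0.84 px [374. 178.   7.  89.] c mm [ 495. -241.] size [ 27. 226.] ends [ 608. -245.] [ 383. -236.]
driver_blk 0.64 px [302. 175.   8.  71.] c mm [502. -47.] size [ 29. 183.] ends [594. -54.] [411. -41.]
drift 0.87 px [249. 204.  16.  54.] c mm [430. 107.] size [ 24. 147.] ends [358.  94.] [503. 120.]
drift 0.65 px [339. 159.  39.   7.] c mm [ 554. -145.] size [ 16. 100.] ends [ 552. -195.] [555. -95.]
drift 0.55 px [399. 297.  22.  37.] c mm [ 174. -293.] size [ 17. 105.] ends [ 219. -320.] [ 129. -265.]
marker 0.86 px [172. 133.   8.  53.] c mm [623. 289.] size [ 16. 136.] ends [691. 289.] [555. 290.]
marker 0.41 px [219. 140. 134.  48.] c mm [590. 171.] size [130. 352.] ends [586.  -5.] [595. 346.]
carton 0.7 px [196. 221.  42.  37.] c mm [387. 239.] size [ 70. 107.] ends [401. 187.] [373. 291.]
carton 0.49 px [304. 190.  13.  44.] c mm [467. -44.] size [ 28. 115.] ends [524. -48.] [410. -40.]
bail 0.62 px [218. 141. 127.  35.] c mm [583. 168.] size [ 85. 314.] ends [579.  11.] [587. 324.]
bail 0.54 px [221. 144. 135.  49.] c mm [584. 166.] size [121. 337.] ends [579.  -2.] [590. 335.]
(157, 163) [0.53142491 0.3235909  0.087     ]
(283, 163) [0.52340355 0.00457046 0.087     ]
(160, 125) [0.62930004 0.3156151  0.087     ]
(281, 124) [0.6239536  0.00711066 0.087     ]
(235, 128) [0.61659675 0.12442921 0.087     ]
```

View pics/crop1.png

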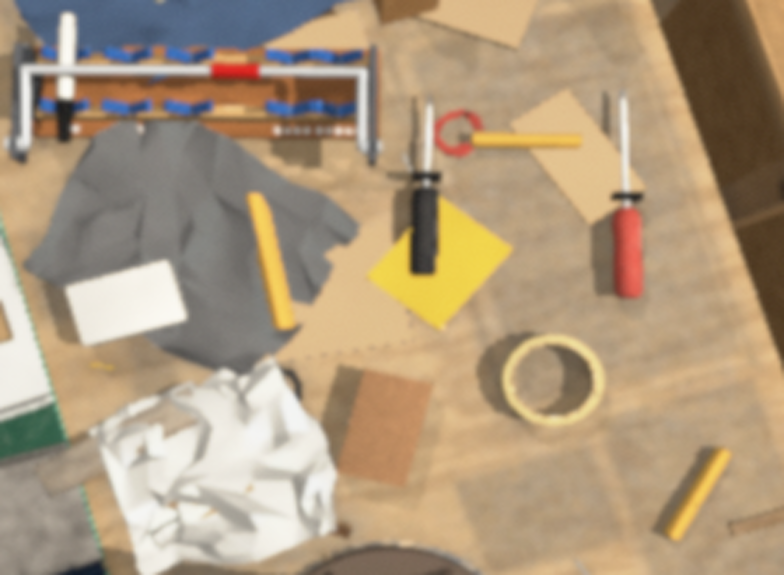

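The chisel is missing: no yellow handle with a blade shows anywhere. Drift candidates (top pixels): (249,204) measures 147x24 mm, (339,159) is about 100 mm with a red ring, and (399,297) is 105 mm. The largest, at (249,204), is the one. The red and black drivers each appear once. Next I'll move above the bail sleeve.

```bash
cat >> h.py <<'E'
def go(x,y,z,az,s=None):
    "az: azimuth deg of the tool y axis; tool pointing down"
    s=s or observe(); r=R.from_quat(s['ee_rot']); a=np.radians(az)
    Y=np.array([np.cos(a),np.sin(a),0]);Z=np.array([0,0,-1.]);X=np.cross(Y,Z)
    t=R.from_matrix(np.c_[X,Y,Z])
    print('t',round(s['time_s'],1),'pos',np.round(s['eef_pos'],4),'az',np.round(np.degrees(np.arctan2(*r.as_matrix()[1::-1,1])),1),
     'travel',np.round(100*(r.inv().apply(np.array([x,y,z])-s['eef_pos'])),2),'rot',np.round(np.degrees((r.inv()*t).as_rotvec()),1),'F',np.round(s['wrist_force'],1),'gap',round(s['finger_gap'],3),'grip',round(s['grip_force'],1),'q7',round(s['joint_pos'][6],2))
E
python3 -c "
from h import *
go(.58,.125,.25,-1.4)"
```

```text
t 0.7 pos [0.209  0.5891 0.2313] az 70.5 travel [-50.48 -31.33  -1.87] rot [ 0.  -0.  71.9] F [ 0.3  0.5 -0.3] gap 0.086 grip 0.0 q7 -0.08
```

Request:
move_arm(targets=[{"travel":[-4,-2.5,-0.4],"rotation":[0,0,0]},{"travel":[-8,-5,-0.8],"rotation":[0,0,0]},{"travel":[-12,-7.5,-1.2],"rotation":[0,0,0]},{"travel":[-16,-10,-1.6],"rotation":[0,0,0]},{"travel":[-20,-12.4,-1.9],"rotation":[0,0,0]}], hand=1, force=30)

```text
time_s: 1.15
eef_pos: [0.357, 0.4037, 0.2508]
ee_rot: [0.17, 0.986, 0.0, 0.0]
wrist_force: [0.3, 0.6, 0.2]
finger_gap: 0.0853
grip_force: 0.0
```

Request:
move_arm(targets=[{"travel":[-4,-2.5,0],"rotation":[0,0,0]},{"travel":[-8,-5,0],"rotation":[0,0,0]},{"travel":[-12,-7.5,0],"rotation":[0,0,0]},{"travel":[-16,-10,0],"rotation":[0,0,0]},{"travel":[-20,-12.4,0],"rotation":[0,0,0]}])

```text
time_s: 1.65
eef_pos: [0.504, 0.2199, 0.2507]
ee_rot: [0.17, 0.986, 0.0, 0.0]
wrist_force: [-0.6, -1.0, -0.2]
finger_gap: 0.0852
grip_force: 0.0
```

Request:
move_arm(targets=[{"travel":[-3,-1.8,0],"rotation":[0,0,8]},{"travel":[-6,-3.8,0],"rotation":[0,0,16]},{"travel":[-9,-5.8,0],"rotation":[0,0,24]},{"travel":[-10.5,-6.5,0],"rotation":[0,0,32]},{"travel":[-10.5,-6.5,0],"rotation":[0,0,40]}])

```text
time_s: 2.15
eef_pos: [0.5819, 0.1218, 0.2504]
ee_rot: [0.501, 0.865, -0.0, 0.001]
wrist_force: [-0.7, 0.1, 0.2]
finger_gap: 0.0851
grip_force: 0.0
```

Request:
move_arm(targets=[{"travel":[0,0,0],"rotation":[0,0,8]},{"travel":[0,0,0],"rotation":[0,0,16]},{"travel":[0,0,0],"rotation":[0,0,24]},{"travel":[0,0,0],"rotation":[0,0,32]},{"travel":[0,0,0],"rotation":[0,0,32]}])

```text
time_s: 2.65
eef_pos: [0.5802, 0.1255, 0.2503]
ee_rot: [0.717, 0.697, -0.0, 0.0]
wrist_force: [-0.3, -0.3, -1.0]
finger_gap: 0.0854
grip_force: 0.0
```

Run:
```python
from h import *
go(.58,.125,.25,-1.4)
im=snapshot('wrist');cv2.imwrite('pics/w1.png',im[:,:,::-1])
M=camera_model('wrist')
print(-M['view'][:3,:3].T@M['view'][:3,3])
for n,z in [('bail',.087),('rack',.065),('marker',.058)]: seg('wrist',n,z,M=M)
```

```text
t 2.6 pos [0.5802 0.1255 0.2503] az -1.6 travel [-0.05 -0.02  0.03] rot [-0.   0.  -0.2] F [-0.3 -0.3 -1. ] gap 0.085 grip 0.0 q7 -0.13
[0.58172496 0.21088027 0.39356545]
bail 0.92 px [286. 152.  96. 305.] c mm [582. 142.] size [ 88. 283.] ends [573.   1.] [591. 284.]
rack 0.96 px [300. 156. 135. 311.] c mm [598. 129.] size [128. 319.] ends [580. -29.] [616. 288.]
```

View pics/w1.png

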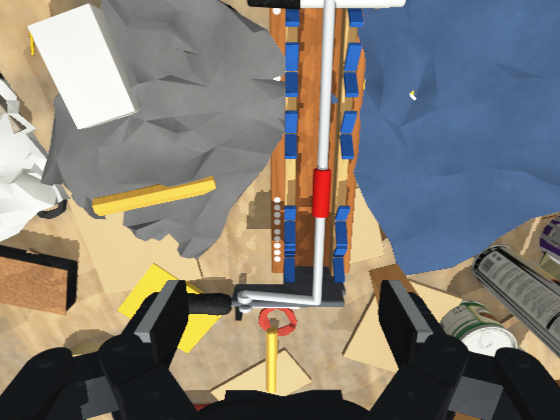

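Wrist view: the sleeve is at (321,193), the rod runs from (327,0) to (318,300), and blue saddles lie on both rails. Next I'll fit the rack pose.

Run:
```python
from h import *
im=cv2.imread('pics/w1.png')[:,:,::-1].astype(int); M=camera_model('wrist')
r,g,b=im[...,0],im[...,1],im[...,2]
m=((r>150)&(g<60)&(b<60)); m[:150]=0;m[240:]=0
ys,xs=np.nonzero(m); print(xs.mean(),ys.mean(),xs.min(),xs.max(),ys.min(),ys.max())
print('sleeve',ray('wrist',((xs.min()+xs.max())/2,(ys.min()+ys.max())/2),.089,M))
w=((r>140)&(abs(r-g)<25)&(abs(r-b)<40))
pts=[]
for y in list(range(30,160,10))+list(range(225,290,10)):
    c=np.nonzero(w[y,305:340])[0]
    if len(c)>3: pts.append(ray('wrist',(305+c.mean(),y),.087,M))
pts=np.array(pts); f=np.polyfit(pts[:,1],pts[:,0],1); print('rod slope',f[0],'yaw deg',-np.degrees(np.arctan(f[0])),np.std(np.polyval(f,pts[:,1])-pts[:,0]))
bl=((b>120)&(r<90)&(b-r>60)).astype(np.uint8); bl[:,:280]=0; bl[:,365:]=0
n,l,s,c=cv2.connectedComponentsWithStats(bl)
for i in range(1,n):
    if s[i,4]>60: 
        x0,y0,ww,hh=s[i,:4]; print(s[i],np.round(ray('wrist',c[i],.06,M)[:2],4),np.round(ray('wrist',(x0+ww/2,y0),.065,M)[:2],4),np.round(ray('wrist',(x0+ww/2,y0+hh),.065,M)[:2],4))
# ledge dots
d=((r>200)&(g>200)&(b>200)).astype(np.uint8); d[:,:268]=0;d[:,286:]=0;d[:180]=0;d[265:]=0
n,l,s,c=cv2.connectedComponentsWithStats(d)
for i in range(1,n): print('dot',c[i],s[i,4])
```

```text
321.3175033921303 193.36499321573947 313 330 170 216
sleeve [0.6160182  0.12363034 0.089     ]
rod slope 0.025744305320553936 yaw deg -1.4747143004916 0.00016296286440757506
[344   9  21  62 651] [0.647  0.2552] [0.6444 0.2793] [0.6467 0.2303]
[286  12  13  15 182] [0.5913 0.2739] [0.5915 0.2783] [0.5913 0.2668]
[286  43  13  28 338] [0.5904 0.244 ] [0.5911 0.2543] [0.5908 0.2316]
[286  72  12  25 275] [0.5897 0.2208] [0.5904 0.2308] [0.5901 0.2094]
[345  73  13  24 272] [0.6449 0.219 ] [0.6441 0.2287] [0.645  0.2082]
[354  91  11 107 564] [0.6579 0.1567] [0.6521 0.2132] [0.6575 0.1106]
[285 111  13  22 264] [0.5887 0.1871] [0.5895 0.197 ] [0.5892 0.1769]
[341 111  16  22 257] [0.6437 0.1861] [0.6432 0.1958] [0.6441 0.1757]
[285 134  12  25 247] [0.5882 0.164 ] [0.5887 0.176 ] [0.5883 0.152 ]
[341 135  13  24 255] [0.6433 0.1621] [0.6427 0.1738] [0.6437 0.1508]
[284 206  12  14 143] [0.5865 0.0943] [0.5866 0.1036] [0.5864 0.0883]
[336 206  14  14 150] [0.6415 0.0937] [0.641  0.1024] [0.6415 0.0871]
[285 221  11  30 292] [0.5857 0.0688] [0.5869 0.0872] [0.5863 0.0527]
[334 222  13  33 326] [0.6408 0.0642] [0.639  0.0849] [0.6403 0.0467]
[285 258   9  24 203] [0.5846 0.0285] [0.5851 0.0444] [0.5847 0.0147]
[334 258  11  24 216] [0.6397 0.0263] [0.6393 0.0432] [0.6403 0.0135]
dot [276.70833333 199.29166667] 24
dot [276.76 245.2 ] 25
dot [276.66666667 251.875     ] 24
dot [276.73913043 258.60869565] 23
```

Request:
move_arm(targets=[{"travel":[-0.1,1.8,4],"rotation":[0,0,0]},{"travel":[-0.1,3.6,8],"rotation":[0,0,0]},{"travel":[-0.1,3.6,12],"rotation":[0,0,0]},{"travel":[-0.1,3.6,16],"rotation":[0,0,0]},{"travel":[-0.1,3.6,18.2],"rotation":[0,0,0]}])

```text
time_s: 3.35
eef_pos: [0.6145, 0.123, 0.0649]
ee_rot: [0.716, 0.698, -0.002, -0.001]
wrist_force: [0.3, -0.1, 0.1]
finger_gap: 0.0852
grip_force: 0.0
```

Request:
move_arm(targets=[{"travel":[0,0,0],"rotation":[0,0,0]},{"travel":[0,0,0],"rotation":[0,0,0]},{"travel":[0,0,0],"rotation":[0,0,0]},{"travel":[0,0,0],"rotation":[0,0,0]},{"travel":[0,0,0],"rotation":[0,0,0]}], hand=-1, force=30)

```text
time_s: 3.85
eef_pos: [0.6146, 0.1236, 0.0688]
ee_rot: [0.716, 0.698, -0.001, -0.001]
wrist_force: [7.2, -0.4, 1.0]
finger_gap: 0.015
grip_force: 29.2
```

```bash
python3 -c "
from h import *
go(.616,.1245,.068,-1.5)
s=snapshot('scene')"
```

```text
t 3.9 pos [0.6146 0.1236 0.0688] az -1.5 travel [0.09 0.14 0.08] rot [-0.2 -0.  -0. ] F [ 7.2 -0.4  1. ] gap 0.015 grip 29.2 q7 0.0
```

Request:
move_arm(targets=[{"travel":[0,-0.08,-1.12],"rotation":[0,0,0]},{"travel":[0,-0.33,-2.22],"rotation":[0,0,0]},{"travel":[0,-0.75,-3.26],"rotation":[0,0,0]},{"travel":[0,-1.31,-4.23],"rotation":[0,0,0]},{"travel":[0,-2.0,-5.1],"rotation":[0,0,0]}])

```text
time_s: 4.4
eef_pos: [0.5924, 0.1243, 0.1183]
ee_rot: [0.716, 0.698, -0.003, -0.002]
wrist_force: [-7.8, 2.1, -16.8]
finger_gap: 0.0151
grip_force: 29.6
```

Request:
move_arm(targets=[{"travel":[0,-1.13,-1.0],"rotation":[0,0,0]},{"travel":[0,-2.43,-1.74],"rotation":[0,0,0]},{"travel":[0,-3.85,-2.2],"rotation":[0,0,0]},{"travel":[0,-5.33,-2.4],"rotation":[0,0,0]},{"travel":[0,-6.75,-2.3],"rotation":[0,0,0]}])

```text
time_s: 4.9
eef_pos: [0.532, 0.1264, 0.1452]
ee_rot: [0.716, 0.698, 0.004, 0.002]
wrist_force: [5.7, 3.2, 2.3]
finger_gap: 0.0149
grip_force: 30.1
```

Request:
move_arm(targets=[{"travel":[0,0,0],"rotation":[0,0,0]},{"travel":[0,0,0],"rotation":[0,0,0]},{"travel":[0,0,0],"rotation":[0,0,0]}])

```text
time_s: 5.2
eef_pos: [0.5314, 0.1264, 0.1452]
ee_rot: [0.716, 0.698, 0.003, 0.001]
wrist_force: [-1.5, 4.1, 13.7]
finger_gap: 0.0148
grip_force: 31.2
```

```bash
python3 -c "
from h import *
go(.6,.1245,.068,-1.5)
cv2.imwrite('pics/s2.png',cv2.resize(snapshot('scene')[130:270,110:350],None,fx=3,fy=3)[:,:,::-1])"
```

```text
t 5.2 pos [0.5314 0.1264 0.1452] az -1.5 travel [-0.03  6.82  7.76] rot [ 0.3 -0.2 -0. ] F [-1.5  4.1 13.7] gap 0.015 grip 31.2 q7 -0.1
```

View pics/s2.png

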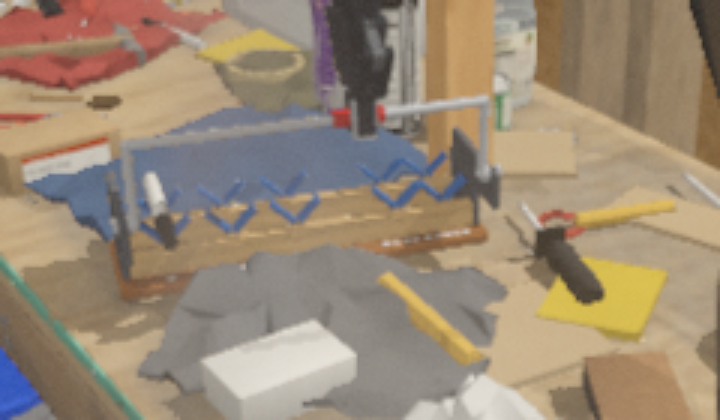

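Request:
move_arm(targets=[{"travel":[0,0,0],"rotation":[0,0,0]},{"travel":[0,0,0],"rotation":[0,0,0]},{"travel":[0,0,0],"rotation":[0,0,0]},{"travel":[0,0,-4],"rotation":[0,0,0]},{"travel":[0,0,-8],"rotation":[0,0,0]}], hand=1)

```text
time_s: 5.75
eef_pos: [0.5279, 0.1249, 0.2224]
ee_rot: [0.717, 0.697, -0.002, -0.0]
wrist_force: [0.5, 0.7, 0.9]
finger_gap: 0.0843
grip_force: 0.0
```

Request:
move_arm(targets=[{"travel":[4,2.2,0],"rotation":[0,0,0]},{"travel":[8,4.4,0],"rotation":[0,0,-8]},{"travel":[12,6.6,0],"rotation":[0,0,-16]},{"travel":[16.4,8.8,0],"rotation":[0,0,-24]},{"travel":[16.4,8.8,0],"rotation":[0,0,-32]}])

```text
time_s: 6.25
eef_pos: [0.6214, 0.2948, 0.2203]
ee_rot: [0.491, 0.871, 0.001, -0.001]
wrist_force: [-0.2, 0.8, -0.7]
finger_gap: 0.0855
grip_force: 0.0
```

Request:
move_arm(targets=[{"travel":[0,0,0],"rotation":[0,0,-8]},{"travel":[0,0,0],"rotation":[0,0,-16]},{"travel":[0,0,0],"rotation":[0,0,-24]},{"travel":[0,0,0],"rotation":[0,0,-32]},{"travel":[0,0,0],"rotation":[0,0,-40]}])

```text
time_s: 6.75
eef_pos: [0.6212, 0.2867, 0.222]
ee_rot: [0.167, 0.986, -0.0, -0.0]
wrist_force: [1.0, -0.2, 0.3]
finger_gap: 0.0859
grip_force: 0.0
```

Request:
move_arm(targets=[{"travel":[0,0,0],"rotation":[0,0,-8]},{"travel":[0,0,0],"rotation":[0,0,-16]},{"travel":[0,0,0],"rotation":[0,0,-18]},{"travel":[0,0,0],"rotation":[0,0,-18]}])

```text
time_s: 7.15
eef_pos: [0.6212, 0.2866, 0.222]
ee_rot: [0.013, 1.0, -0.0, -0.0]
wrist_force: [-0.9, -0.2, -0.1]
finger_gap: 0.0855
grip_force: 0.0
```

Run:
```python
from h import *
go(.619,.2902,.041,88.5)
im=snapshot('wrist');cv2.imwrite('pics/w3.png',im[:,:,::-1])
M=camera_model('wrist')
for n,z in [('marker',.058),('drift',.011),('bail',.16)]: seg('wrist',n,z,M=M)
```

```text
t 7.2 pos [0.6212 0.2866 0.222 ] az 88.5 travel [ 0.22  0.36 18.1 ] rot [-0. -0. -0.] F [-0.9 -0.2 -0.1] gap 0.085 grip 0.0 q7 1.08
marker 0.98 px [287. 190.  18. 146.] c mm [623. 291.] size [ 16. 138.] ends [692. 289.] [554. 292.]
drift 0.61 px [93. 34. 41. 67.] c mm [474. 112.] size [23. 57.] ends [446. 107.] [503. 117.]
bail 0.66 px [171.  99. 342.  44.] c mm [536. 225.] size [ 17. 200.] ends [530. 125.] [542. 325.]
```

View pics/w3.png

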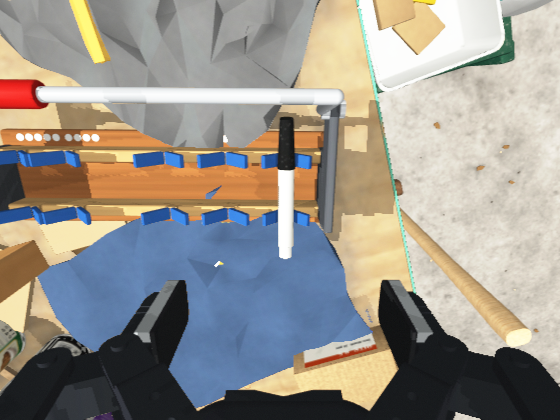

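Wrist view: pen at (287,188) in groove one; the open bail (rod row 97) is clear. The grey end plate near column 320 is close, so I'll narrow the fingers before descending.

Request:
move_arm(targets=[{"travel":[0.1,0.3,4],"rotation":[0,0,0]},{"travel":[0.1,0.3,8],"rotation":[0,0,0]},{"travel":[0.1,0.3,12],"rotation":[0,0,0]},{"travel":[0.1,0.3,14],"rotation":[0,0,0]},{"travel":[0.1,0.3,14],"rotation":[0,0,0]}], hand=-0.43)

```text
time_s: 7.85
eef_pos: [0.6179, 0.2892, 0.0787]
ee_rot: [0.014, 1.0, -0.002, -0.003]
wrist_force: [0.3, 0.1, -0.4]
finger_gap: 0.0245
grip_force: 0.0
```

Run:
```python
from h import *
go(.62,.2897,.046,88.5)
im=snapshot('wrist');cv2.imwrite('pics/w4.png',im[:,:,::-1])
M=camera_model('wrist')
for n,z in [('marker',.058)]: seg('wrist',n,z,M=M)
o=observe()['eef_pos']
for z in (0.058,0.087): print(proj('wrist',[o[0],o[1],z],M),proj('wrist',[o[0],.317,z],M),proj('wrist',[.64,.322,z],M))
```

```text
t 7.8 pos [0.6179 0.2892 0.0787] az 88.4 travel [-0.22  0.07  3.27] rot [-0.2 -0.3 -0.1] F [ 0.3  0.1 -0.4] gap 0.025 grip 0.0 q7 1.09
marker 0.65 px [284. 259.  31. 239.] c mm [627. 291.] size [ 17. 144.] ends [699. 289.] [556. 293.]
marker 0.55 px [236. 205. 472. 243.] c mm [595. 255.] size [131. 251.] ends [591. 129.] [599. 381.]
[282.50008531 261.317159  ] [330.86703387 260.22341491] [338.96801856 290.87955426]
[282.30295193 289.89260077] [339.07159369 288.65742756] [348.21029122 323.34103327]
```

View pics/w4.png

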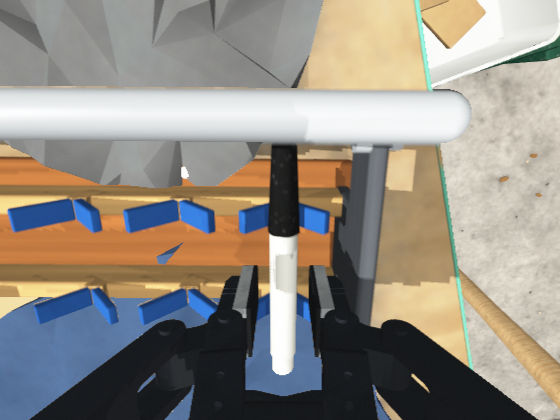

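Request:
move_arm(targets=[{"travel":[-0.2,0.05,1],"rotation":[0,0,0]},{"travel":[-0.2,0.05,1.8],"rotation":[0,0,0]},{"travel":[-0.2,0.05,1.8],"rotation":[0,0,0]}])

```text
time_s: 8.25
eef_pos: [0.6218, 0.2905, 0.0636]
ee_rot: [0.013, 1.0, -0.0, -0.0]
wrist_force: [-0.4, 0.3, -0.2]
finger_gap: 0.0244
grip_force: 0.0
```

Request:
move_arm(targets=[{"travel":[0,0,0.4],"rotation":[0,0,0]},{"travel":[0,0,0.8],"rotation":[0,0,0]},{"travel":[0,0,1.2],"rotation":[0,0,0]},{"travel":[0,0,1.5],"rotation":[0,0,0]},{"travel":[0,0,1.5],"rotation":[0,0,0]}])

```text
time_s: 8.75
eef_pos: [0.6222, 0.2908, 0.0495]
ee_rot: [0.013, 1.0, 0.0, 0.0]
wrist_force: [-1.5, -0.8, 2.9]
finger_gap: 0.0243
grip_force: 1.3
```

Request:
move_arm(targets=[{"travel":[0,0,0.1],"rotation":[0,0,0]},{"travel":[0,0,0.1],"rotation":[0,0,0]},{"travel":[0,0,0.1],"rotation":[0,0,0]}], hand=-1, force=40)

```text
time_s: 9.05
eef_pos: [0.6224, 0.2891, 0.0489]
ee_rot: [0.014, 1.0, -0.001, -0.0]
wrist_force: [-3.5, -4.6, 8.7]
finger_gap: 0.0139
grip_force: 38.8
```

Request:
move_arm(targets=[{"travel":[0,0,-2],"rotation":[0,0,0]},{"travel":[0,0,-5],"rotation":[0,0,0]},{"travel":[0,0,-8],"rotation":[0,0,0]},{"travel":[0,0,-8],"rotation":[0,0,0]}])

```text
time_s: 9.45
eef_pos: [0.6247, 0.2918, 0.1329]
ee_rot: [0.013, 1.0, 0.002, 0.003]
wrist_force: [0.4, 0.5, -0.5]
finger_gap: 0.014
grip_force: 39.1
```

Run:
```python
from h import *
go(.6125,.0352,.128,88.5)
im=snapshot('wrist');cv2.imwrite('pics/w5.png',im[:,:,::-1])
M=camera_model('wrist');o=observe()['eef_pos']
seg('wrist','marker',o[2]+.012,M=M)
```

```text
t 9.4 pos [0.6247 0.2918 0.1329] az 88.5 travel [  0.53 -25.69   0.39] rot [ 0.2  0.4 -0. ] F [ 0.4  0.5 -0.5] gap 0.014 grip 39.1 q7 1.08
marker 0.73 px [285. 267.  39. 258.] c mm [618. 293.] size [ 16. 128.] ends [682. 291.] [554. 294.]
```

View pics/w5.png

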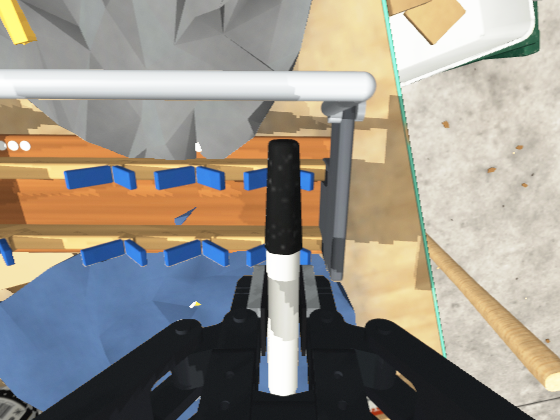

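Request:
move_arm(targets=[{"travel":[0.2,-5,0],"rotation":[0,0,0]},{"travel":[0.4,-10,0],"rotation":[0,0,0]},{"travel":[0.6,-15,0],"rotation":[0,0,0]},{"travel":[0.8,-20,0],"rotation":[0,0,0]},{"travel":[0.9,-24.5,0],"rotation":[0,0,0]}])

```text
time_s: 10.05
eef_pos: [0.6052, 0.0432, 0.1269]
ee_rot: [0.014, 1.0, -0.0, -0.001]
wrist_force: [1.3, 0.0, 0.0]
finger_gap: 0.0139
grip_force: 39.2
```

Request:
move_arm(targets=[{"travel":[0,-0.8,0],"rotation":[0,0,0]},{"travel":[0,-0.8,0],"rotation":[0,0,0]},{"travel":[0,-0.8,0],"rotation":[0,0,0]}])

```text
time_s: 10.35
eef_pos: [0.606, 0.0396, 0.1274]
ee_rot: [0.013, 1.0, 0.0, -0.001]
wrist_force: [0.7, 0.6, 0.5]
finger_gap: 0.0135
grip_force: 39.2
```

Run:
```python
from h import *
go(.6145,.0350,.05,88.5)
im=snapshot('wrist');cv2.imwrite('pics/w6.png',im[:,:,::-1])
M=camera_model('wrist');o=observe()['eef_pos']
seg('wrist','marker',o[2]+.006,M=M)
print(proj('wrist',[.60,.035,.045],M),proj('wrist',[.587,.035,.065],M))
```

```text
t 10.3 pos [0.606  0.0396 0.1274] az 88.5 travel [-0.87 -0.45  7.74] rot [ 0.1 -0.1  0. ] F [0.7 0.6 0.5] gap 0.014 grip 39.2 q7 1.45
marker 0.57 px [285. 266.  41. 261.] c mm [604.  41.] size [ 17. 134.] ends [671.  39.] [537.  44.]
[273.98708531 213.60460168] [272.57940778 204.77550516]
```

View pics/w6.png

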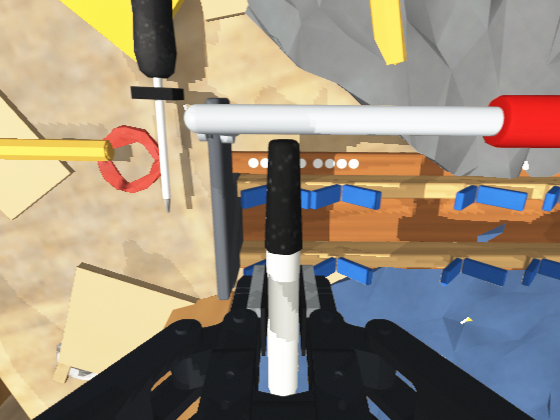

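Request:
move_arm(targets=[{"travel":[-0.4,-0.2,1.5],"rotation":[0,0,0]},{"travel":[-0.8,-0.45,3],"rotation":[0,0,0]},{"travel":[-0.8,-0.45,4.5],"rotation":[0,0,0]},{"travel":[-0.8,-0.45,4.5],"rotation":[0,0,0]}])

```text
time_s: 10.85
eef_pos: [0.6125, 0.0333, 0.0798]
ee_rot: [0.013, 1.0, -0.0, -0.003]
wrist_force: [-0.1, -0.2, -1.1]
finger_gap: 0.0136
grip_force: 39.2
```

Run:
```python
from h import *
go(.6145,.0350,.05,88.5)
im=snapshot('wrist')
M=camera_model('wrist');o=observe()['eef_pos']
seg('wrist','marker',o[2]+.006,M=M)
b=im.astype(int); bl=((b[...,2]>120)&(b[...,0]<90)&(b[...,2]-b[...,0]>60)).astype(np.uint8)
n,l,s,c=cv2.connectedComponentsWithStats(bl)
for i in range(1,n):
    if 60<s[i,4]<3000:
        x0,y0,w,h=s[i,:4]
        print(s[i],[np.round(ray('wrist',(x,y0+h/2),.06,M)[:2],4) for x in (x0,x0+w)])
```

```text
t 10.8 pos [0.6125 0.0333 0.0798] az 88.5 travel [-0.21  0.18  2.98] rot [-0.1 -0.3 -0. ] F [-0.1 -0.2 -1.1] gap 0.014 grip 39.2 q7 1.47
marker 0.97 px [288. 268.  41. 260.] c mm [611.  35.] size [ 17. 134.] ends [678.  32.] [544.  37.]
[ 370  195   50   32 1059] [array([0.5854, 0.0798]), array([0.5861, 0.1057])]
[333 196  33  31 617] [array([0.5852, 0.0607]), array([0.5857, 0.0778])]
[513 196  47  32 880] [array([0.5878, 0.1538]), array([0.5885, 0.178 ])]
[301 198  30  29 560] [array([0.5854, 0.0442]), array([0.5858, 0.0597])]
[336 286  22  27 297] [array([0.6381, 0.0637]), array([0.6384, 0.0761])]
[ 363  295  110   55 2783] [array([0.6541, 0.0798]), array([0.6556, 0.1438])]
[532 298  28  15 168] [array([0.6449, 0.1757]), array([0.6453, 0.1917])]
[298 343  10  49 284] [array([0.6861, 0.0416]), array([0.6862, 0.0477])]
[439 348  39  30 314] [array([0.6847, 0.1277]), array([0.6853, 0.1515])]
```

Request:
move_arm(targets=[{"travel":[-0.1,0.2,1],"rotation":[0,0,0]},{"travel":[-0.1,0.2,1.8],"rotation":[0,0,0]},{"travel":[-0.1,0.2,2.4],"rotation":[0,0,0]},{"travel":[-0.1,0.2,2.8],"rotation":[0,0,0]},{"travel":[-0.1,0.2,2.8],"rotation":[0,0,0]}])

```text
time_s: 11.45
eef_pos: [0.6149, 0.0352, 0.0546]
ee_rot: [0.013, 1.0, -0.0, -0.001]
wrist_force: [0.1, -0.5, 0.5]
finger_gap: 0.0139
grip_force: 39.2
```

Request:
move_arm(targets=[{"travel":[0,0,0.3],"rotation":[0,0,0]},{"travel":[0,0,0.5],"rotation":[0,0,0]},{"travel":[0,0,0.7],"rotation":[0,0,0]},{"travel":[0,0,0.7],"rotation":[0,0,0]}])

```text
time_s: 11.85
eef_pos: [0.6158, 0.0341, 0.049]
ee_rot: [0.014, 1.0, -0.0, 0.001]
wrist_force: [-1.2, -3.6, 5.8]
finger_gap: 0.0139
grip_force: 39.6
```

Request:
move_arm(targets=[{"travel":[0,-0.05,0.1],"rotation":[0,0,0]},{"travel":[0,-0.1,0.15],"rotation":[0,0,0]},{"travel":[0,-0.1,0.15],"rotation":[0,0,0]},{"travel":[0,-0.1,0.15],"rotation":[0,0,0]}])

```text
time_s: 12.25
eef_pos: [0.6159, 0.034, 0.0488]
ee_rot: [0.014, 1.0, 0.0, 0.001]
wrist_force: [-5.9, -1.0, 17.9]
finger_gap: 0.0139
grip_force: 41.7
```

Run:
```python
from h import *
go(.6145,.0350,.05,88.5)
im=snapshot('wrist'); cv2.imwrite('pics/w7.png',im[150:,100:470,::-1])
M=camera_model('wrist')
seg('wrist','marker',.058,M=M)
```

```text
t 12.2 pos [0.6159 0.034  0.0488] az 88.4 travel [ 0.14  0.09 -0.12] rot [ 0.   0.1 -0.1] F [-5.9 -1.  17.9] gap 0.014 grip 41.7 q7 1.47
marker 0.87 px [285. 269.  39. 261.] c mm [612.  35.] size [ 17. 132.] ends [678.  33.] [546.  37.]
marker 0.56 px [280. 178. 560. 353.] c mm [576.  49.] size [152. 240.] ends [573. -71.] [579. 169.]
```

View pics/w7.png

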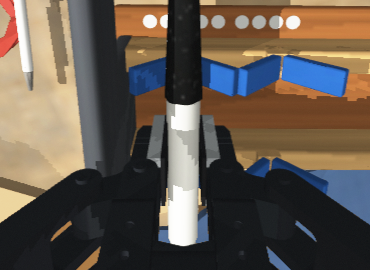

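Request:
move_arm(targets=[{"travel":[0,0,-0.2],"rotation":[0,0,0]},{"travel":[0,0,-0.2],"rotation":[0,0,0]},{"travel":[0,0,-0.2],"rotation":[0,0,0]},{"travel":[0,0,-1],"rotation":[0,0,0]},{"travel":[0,0,-2],"rotation":[0,0,0]}], hand=-0.4)

```text
time_s: 12.85
eef_pos: [0.615, 0.034, 0.0671]
ee_rot: [0.013, 1.0, -0.0, -0.0]
wrist_force: [0.2, -0.0, 0.0]
finger_gap: 0.0258
grip_force: 0.0
```

Run:
```python
from h import *
go(.435,-.238,.15,88)
im=snapshot('wrist')
seg('wrist','marker',.058,n=1)
```

```text
t 12.8 pos [0.615  0.034  0.0671] az 88.5 travel [ 17.27 -27.67  -8.26] rot [-0.  -0.   0.5] F [ 0.2 -0.   0. ] gap 0.026 grip 0.0 q7 1.47
marker 0.56 px [285. 259.  34. 254.] c mm [620.  35.] size [ 16. 144.] ends [692.  33.] [548.  37.]
```

Request:
move_arm(targets=[{"travel":[0,0,-5],"rotation":[0,0,0]},{"travel":[0,0,-10],"rotation":[0,0,0]},{"travel":[0,0,-15],"rotation":[0,0,0]},{"travel":[2.4,-4,-15],"rotation":[0,0,0]},{"travel":[4.9,-8,-15],"rotation":[0,0,0]}], hand=0.4)

```text
time_s: 13.45
eef_pos: [0.565, -0.0446, 0.2187]
ee_rot: [0.012, 1.0, 0.0, 0.002]
wrist_force: [-0.6, -2.5, 0.8]
finger_gap: 0.0597
grip_force: 0.0
```

Request:
move_arm(targets=[{"travel":[2.4,-4,0],"rotation":[0,0,0]},{"travel":[4.8,-8,0],"rotation":[0,0,0]},{"travel":[7.2,-12,0],"rotation":[0,0,0]},{"travel":[9.8,-16,0],"rotation":[0,0,0]},{"travel":[12.4,-19.7,0],"rotation":[0,0,0]}])

```text
time_s: 13.95
eef_pos: [0.4334, -0.24, 0.217]
ee_rot: [0.014, 1.0, -0.0, 0.0]
wrist_force: [-0.1, -1.8, 0.1]
finger_gap: 0.0597
grip_force: 0.0
```

Run:
```python
from h import *
go(.435,-.238,.003,88)
im=snapshot('wrist'); cv2.imwrite('pics/w8.png',im[:,:,::-1])
M=camera_model('wrist')
seg('wrist','driver_red',.014,n=2,M=M)
b=im.astype(int); m=((b[...,0]>120)&(b[...,1]<70)&(b[...,2]<70)).astype(np.uint8); m[330:]=0
n,l,s,c=cv2.connectedComponentsWithStats(m)
i=1+np.argmax(s[1:,4]); ys,xs=np.nonzero(l==i)
P=np.array([ray('wrist',p,.014,M)[:2]*1000 for p in zip(xs,ys)]).astype(np.float32)
print(cv2.minAreaRect(P),cv2.boxPoints(cv2.minAreaRect(P)))
```

```text
t 13.9 pos [ 0.4334 -0.24    0.217 ] az 88.4 travel [-0.14  0.22 21.4 ] rot [-0.   0.   0.4] F [-0.1 -1.8  0.1] gap 0.06 grip 0.0 q7 2.01
driver_red 0.93 px [288. 226.  28. 192.] c mm [ 489. -245.] size [ 28. 227.] ends [ 602. -247.] [ 375. -243.]
((532.3402709960938, -95.76103210449219), (7.276461124420166, 33.12554168701172), 8.126387596130371) [[ 526.39734   -79.87887 ]
 [ 531.07983  -112.671776]
 [ 538.2832   -111.643196]
 [ 533.6007    -78.85029 ]]
```

View pics/w8.png

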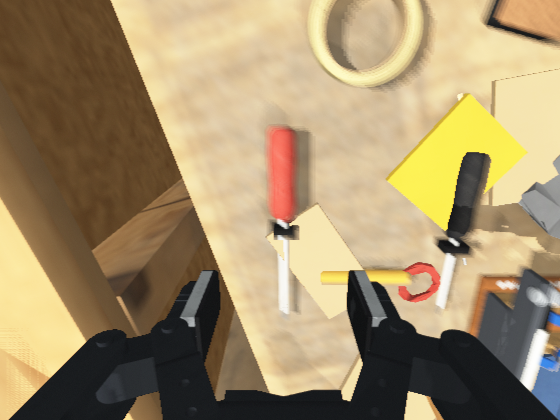

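Wrist view: red driver at (285,220) with its handle toward the robot. The black driver at (468,190) now lies slanted, so it may have been knocked. The picture is blurred from motion, so I'll remeasure lower.

Request:
move_arm(targets=[{"travel":[0,-0.3,4],"rotation":[0,0,0]},{"travel":[0,-0.3,8],"rotation":[0,0,0]},{"travel":[0,-0.3,11.5],"rotation":[0,0,0]},{"travel":[0,-0.3,11.5],"rotation":[0,0,0]},{"travel":[0,-0.3,11.5],"rotation":[0,0,0]}])

```text
time_s: 14.55
eef_pos: [0.4349, -0.241, 0.1022]
ee_rot: [0.013, 1.0, 0.0, -0.0]
wrist_force: [-0.2, -0.0, -0.2]
finger_gap: 0.0601
grip_force: 0.0
```

Run:
```python
from h import *
im=snapshot('wrist'); M=camera_model('wrist')
go(.435,-.24,.003,88)
seg('wrist','driver_red',.014,n=2,M=M)
im=snapshot('top'); seg('top','driver_red',.014,n=1);seg('top','driver_blk',.014,n=2)
b=im.astype(int); m=((b[...,0]>120)&(b[...,1]<70)&(b[...,2]<70)).astype(np.uint8); m[:,:355]=0
n,l,s,c=cv2.connectedComponentsWithStats(m);print(s[1:])
```

```text
t 14.6 pos [ 0.4357 -0.2414  0.1032] az 88.5 travel [ 0.09  0.14 10.02] rot [-0.   0.1  0.5] F [-0.1  0.8  0.1] gap 0.06 grip 0.0 q7 2.06
driver_red 0.91 px [289. 270.  42. 253.] c mm [ 493. -238.] size [ 30. 223.] ends [ 604. -241.] [ 381. -235.]
driver_red 0.7 px [374. 178.  10.  85.] c mm [ 494. -241.] size [ 32. 223.] ends [ 605. -245.] [ 383. -236.]
driver_blk 0.71 px [302. 175.   6.  70.] c mm [503. -46.] size [ 28. 183.] ends [594. -52.] [411. -41.]
[[374 197   1   1   1]
 [376 197   1   1   1]
 [370 198   3  19  29]]
```

Request:
move_arm(targets=[{"travel":[0.1,0.45,4],"rotation":[0,0,0.4]},{"travel":[0.1,0.45,8],"rotation":[0,0,0.4]},{"travel":[0.1,0.45,9.9],"rotation":[0,0,0.4]},{"travel":[0.1,0.45,9.9],"rotation":[0,0,0.4]}])

```text
time_s: 15.2
eef_pos: [0.433, -0.2359, 0.0014]
ee_rot: [0.017, 1.0, 0.001, -0.001]
wrist_force: [-0.5, -0.3, 0.5]
finger_gap: 0.0596
grip_force: 0.0
```

Request:
move_arm(targets=[{"travel":[0,0,0],"rotation":[0,0,0]},{"travel":[0,0,0],"rotation":[0,0,0]},{"travel":[0,0,0],"rotation":[0,0,0]},{"travel":[0,0,0],"rotation":[0,0,0]}], hand=-1, force=60)

```text
time_s: 15.6
eef_pos: [0.4352, -0.2371, 0.0047]
ee_rot: [0.017, 1.0, -0.001, 0.002]
wrist_force: [-1.3, 0.7, 7.4]
finger_gap: 0.0263
grip_force: 58.5
```

Request:
move_arm(targets=[{"travel":[0,0,-2],"rotation":[0,0,0]},{"travel":[0,0,-6],"rotation":[0,0,0]},{"travel":[0,0,-11],"rotation":[0,0,0]},{"travel":[0,0,-16],"rotation":[0,0,0]},{"travel":[0,0,-21],"rotation":[0,0,0]}])

```text
time_s: 16.1
eef_pos: [0.4336, -0.2365, 0.2163]
ee_rot: [0.017, 1.0, -0.0, 0.001]
wrist_force: [0.8, 0.3, -0.5]
finger_gap: 0.0263
grip_force: 59.6
```

Request:
move_arm(targets=[{"travel":[0,4,0],"rotation":[0,0,0]},{"travel":[0,8.5,0],"rotation":[0,0,0]},{"travel":[0,13,0],"rotation":[0,0,0]},{"travel":[0,18,0],"rotation":[0,0,0]},{"travel":[0,23,0],"rotation":[0,0,0]}])

```text
time_s: 16.6
eef_pos: [0.4416, -0.005, 0.2144]
ee_rot: [0.017, 1.0, 0.0, 0.001]
wrist_force: [1.2, -0.8, -0.6]
finger_gap: 0.0264
grip_force: 59.6
```

Request:
move_arm(targets=[{"travel":[0,5,0],"rotation":[0,0,0]},{"travel":[0,10,0],"rotation":[0,0,0]},{"travel":[0,15,0],"rotation":[0,0,0]},{"travel":[0,20,0],"rotation":[0,0,0]},{"travel":[0,23.5,0],"rotation":[0,0,-0.4]}])

```text
time_s: 17.1
eef_pos: [0.4492, 0.232, 0.2144]
ee_rot: [0.012, 1.0, 0.001, 0.001]
wrist_force: [0.4, 0.1, -0.7]
finger_gap: 0.0263
grip_force: 59.6
```

Run:
```python
from h import *
im=snapshot('wrist'); M=camera_model('wrist'); s=observe()
go(.617,.2322,.22,88.5,s)
seg('wrist','driver_red',s['eef_pos'][2]+.0095,n=1,M=M)
cv2.imwrite('pics/w9.png',im[:,:,::-1])
```

```text
t 17.1 pos [0.4488 0.2377 0.2144] az 88.9 travel [-16.83  -0.24  -0.52] rot [0.3 0.1 0.4] F [1.6 6.4 0.3] gap 0.026 grip 59.6 q7 0.94
driver_red 0.76 px [285. 286.  66. 227.] c mm [452. 239.] size [ 29. 118.] ends [510. 238.] [393. 240.]
```

Request:
move_arm(targets=[{"travel":[-3,0,0],"rotation":[0,0,0]},{"travel":[-7,0,0],"rotation":[0,0,0]},{"travel":[-11,0,0],"rotation":[0,0,0]},{"travel":[-15,0,0],"rotation":[0,0,0]},{"travel":[-17.1,0,0],"rotation":[0,0,0]}])

```text
time_s: 17.7
eef_pos: [0.6237, 0.2215, 0.2139]
ee_rot: [0.015, 1.0, -0.0, 0.001]
wrist_force: [0.0, -0.2, -0.8]
finger_gap: 0.0266
grip_force: 59.6
```

Request:
move_arm(targets=[{"travel":[0,0,0],"rotation":[0,0,0]},{"travel":[0,0,0],"rotation":[0,0,0]}])

```text
time_s: 17.9
eef_pos: [0.6205, 0.2228, 0.2133]
ee_rot: [0.014, 1.0, -0.0, 0.0]
wrist_force: [0.5, 0.1, -0.8]
finger_gap: 0.0261
grip_force: 59.6
```

Run:
```python
from h import *
im=snapshot('wrist'); M=camera_model('wrist'); s=observe()
go(.620,.2322,.0555,88.5,s)
seg('wrist','driver_red',s['eef_pos'][2]+.0095,n=1,M=M)
cv2.imwrite('pics/w10.png',im[:,:,::-1])
```

```text
t 17.9 pos [0.6199 0.2233 0.2134] az 88.5 travel [1.000e-02 8.900e-01 1.579e+01] rot [ 0.  0. -0.] F [-0.9  0.5 -0.6] gap 0.026 grip 59.6 q7 1.11
driver_red 0.69 px [284. 284.  68. 223.] c mm [622. 224.] size [ 29. 117.] ends [681. 224.] [564. 225.]
```

View pics/w10.png

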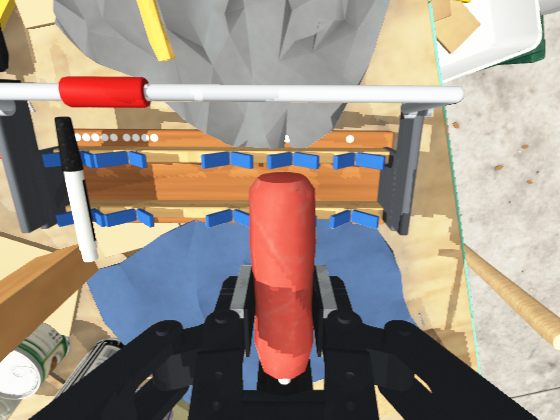

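Request:
move_arm(targets=[{"travel":[0,0.9,3],"rotation":[0,0,0]},{"travel":[0,0.9,7],"rotation":[0,0,0]},{"travel":[0,0.9,11],"rotation":[0,0,0]},{"travel":[0,0.9,13],"rotation":[0,0,0]},{"travel":[0,0.9,13],"rotation":[0,0,0]}])

```text
time_s: 18.5
eef_pos: [0.6178, 0.2321, 0.0802]
ee_rot: [0.013, 1.0, -0.001, -0.003]
wrist_force: [-1.0, 0.2, -0.3]
finger_gap: 0.0263
grip_force: 59.6
```

Run:
```python
from h import *
im=snapshot('wrist'); M=camera_model('wrist'); s=observe()
go(.620,.2322,.0555,88.5,s)
seg('wrist','driver_red',s['eef_pos'][2]+.0095,n=1,M=M)
```

```text
t 18.6 pos [0.6194 0.2326 0.0824] az 88.5 travel [-0.07 -0.04  2.69] rot [-0.  -0.1  0. ] F [-0.  -0.7 -0.2] gap 0.026 grip 59.6 q7 1.09
driver_red 0.96 px [284. 285.  66. 224.] c mm [622. 234.] size [ 29. 117.] ends [681. 233.] [563. 234.]
```

Request:
move_arm(targets=[{"travel":[0,0,0.8],"rotation":[0,0,0]},{"travel":[0,0,1.5],"rotation":[0,0,0]},{"travel":[0,0,2.0],"rotation":[0,0,0]},{"travel":[0,0,2.4],"rotation":[0,0,0]},{"travel":[0,0,2.4],"rotation":[0,0,0]}])

```text
time_s: 19.1
eef_pos: [0.6207, 0.2324, 0.0582]
ee_rot: [0.013, 1.0, -0.0, -0.0]
wrist_force: [-0.3, -0.2, -0.0]
finger_gap: 0.0261
grip_force: 59.6
```

Request:
move_arm(targets=[{"travel":[0,0,0.2],"rotation":[0,0,0]},{"travel":[0,0,0.3],"rotation":[0,0,0]},{"travel":[0,0,0.3],"rotation":[0,0,0]}])

```text
time_s: 19.4
eef_pos: [0.6213, 0.2318, 0.0566]
ee_rot: [0.014, 1.0, -0.0, 0.0]
wrist_force: [-2.5, -3.6, 6.0]
finger_gap: 0.0262
grip_force: 60.2
```

Request:
move_arm(targets=[{"travel":[0.1,-0.1,0.1],"rotation":[0,0,0]},{"travel":[0.1,-0.15,0.15],"rotation":[0,0,0]},{"travel":[0.1,-0.15,0.15],"rotation":[0,0,0]},{"travel":[0.1,-0.15,0.15],"rotation":[0,0,0]}])

```text
time_s: 19.8
eef_pos: [0.6213, 0.2315, 0.0561]
ee_rot: [0.014, 1.0, 0.001, 0.002]
wrist_force: [-1.2, -1.1, 9.7]
finger_gap: 0.0261
grip_force: 60.5
```

Run:
```python
from h import *
im=snapshot('wrist'); M=camera_model('wrist'); s=observe()
go(.620,.2322,.0555,88.5,s)
seg('wrist','driver_red',.065,n=1,M=M)
cv2.imwrite('pics/w11.png',im[:,:,::-1])
```

```text
t 19.9 pos [0.6213 0.2314 0.0561] az 88.4 travel [0.13 0.07 0.06] rot [ 0.1  0.2 -0.1] F [-0.4 -0.8  9.3] gap 0.026 grip 60.5 q7 1.09
driver_red 0.56 px [284. 284.  68. 222.] c mm [624. 232.] size [ 29. 119.] ends [684. 232.] [565. 233.]
```

View pics/w11.png

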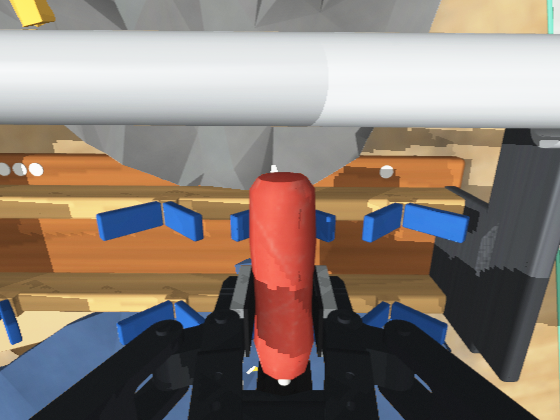

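Request:
move_arm(targets=[{"travel":[0,0,-0.1],"rotation":[0,0,0]},{"travel":[0,0,-0.1],"rotation":[0,0,0]},{"travel":[0,0,-0.2],"rotation":[0,0,0]},{"travel":[0,0,-2],"rotation":[0,0,0]},{"travel":[0,0,-6],"rotation":[0,0,0]}], hand=-0.15)

```text
time_s: 20.4
eef_pos: [0.6174, 0.2303, 0.1114]
ee_rot: [0.013, 1.0, -0.001, -0.003]
wrist_force: [-0.0, 0.3, 0.6]
finger_gap: 0.0364
grip_force: 0.0
```

Run:
```python
from h import *
im=snapshot('wrist'); M=camera_model('wrist'); s=observe()
go(.46,-.044,.216,86.6,s)
seg('wrist','driver_red',.065,n=1,M=M)
snapshot('top'); M=camera_model('top')
seg('top','driver_red',.065,n=1,M=M); seg('top','driver_blk',.014,n=1,M=M); seg('top','marker',.058,n=1,M=M)
```

```text
t 20.4 pos [0.6218 0.2322 0.1206] az 88.5 travel [ 15.39 -28.02  -9.67] rot [0.1 0.3 1.9] F [2.6 0.6 6.4] gap 0.036 grip 0.0 q7 1.09
driver_red 0.55 px [286. 280.  50. 236.] c mm [664. 233.] size [ 31. 183.] ends [755. 230.] [572. 236.]
driver_red 0.7 px [252. 158.  62.  12.] c mm [550.  86.] size [ 16. 155.] ends [546.   9.] [553. 164.]
driver_blk 0.79 px [301. 185.   6.  45.] c mm [471. -43.] size [ 27. 119.] ends [531. -45.] [412. -42.]
marker 0.8 px [271. 129.   6.  52.] c mm [620.  36.] size [ 16. 128.] ends [684.  34.] [556.  37.]
```

Request:
move_arm(targets=[{"travel":[0,0,-5],"rotation":[0,0,0]},{"travel":[0,0,-10],"rotation":[0,0,0]},{"travel":[3.8,-1,-10],"rotation":[0,0,0]},{"travel":[7.6,-4,-10],"rotation":[0,0,0]},{"travel":[11,-7.5,-10],"rotation":[0,0,0]}], hand=0.4)

```text
time_s: 21.2
eef_pos: [0.5055, 0.1595, 0.2132]
ee_rot: [0.012, 1.0, -0.0, -0.001]
wrist_force: [0.0, -0.8, 0.6]
finger_gap: 0.0596
grip_force: 0.0
```

Request:
move_arm(targets=[{"travel":[1.1,-4.5,0],"rotation":[0,0,0]},{"travel":[2.2,-9,0],"rotation":[0,0,0]},{"travel":[3.3,-13.5,0],"rotation":[0,0,0]},{"travel":[4.3,-18,0],"rotation":[0,0,0]},{"travel":[4.3,-20.4,0],"rotation":[0,0,1.9]}])

```text
time_s: 21.7
eef_pos: [0.4569, -0.0474, 0.2134]
ee_rot: [0.032, 0.999, -0.001, -0.001]
wrist_force: [0.1, -0.6, -0.8]
finger_gap: 0.0597
grip_force: 0.0
```

Request:
move_arm(targets=[{"travel":[0,0,4],"rotation":[0,0,0]},{"travel":[0,0,8],"rotation":[0,0,0]},{"travel":[0,0,11],"rotation":[0,0,0]},{"travel":[0,0,11],"rotation":[0,0,0]},{"travel":[0,0,11],"rotation":[0,0,0]}])

```text
time_s: 22.2
eef_pos: [0.4589, -0.0436, 0.1041]
ee_rot: [0.03, 1.0, -0.0, -0.001]
wrist_force: [1.0, -0.7, 0.4]
finger_gap: 0.0598
grip_force: 0.0
```

Run:
```python
from h import *
snapshot('top'); M=camera_model('top')
seg('top','driver_blk',.014,n=2,M=M)
im=snapshot('wrist'); M=camera_model('wrist'); s=observe()
go(.46,-.044,.004,86.6,s)
seg('wrist','driver_blk',.014,n=2,M=M)
```

```text
driver_blk 0.48 px [219. 140. 144.  52.] c mm [603. 180.] size [130. 368.] ends [596.  -3.] [609. 364.]
t 22.4 pos [ 0.4605 -0.0436  0.1057] az 86.6 travel [ 0.08 -0.05 10.17] rot [ 0.   0.1 -0. ] F [ 0.  -0.4 -0.2] gap 0.06 grip 0.0 q7 1.53
driver_blk 0.7 px [285. 262.  43. 224.] c mm [508. -45.] size [ 29. 198.] ends [607. -51.] [409. -40.]
driver_blk 0.55 px [489. 154.  44. 217.] c mm [432. 106.] size [ 27. 155.] ends [356.  92.] [508. 121.]
```

Request:
move_arm(targets=[{"travel":[0.2,0.1,4],"rotation":[0,0,0]},{"travel":[0.2,0.1,8],"rotation":[0,0,0]},{"travel":[0.2,0.1,10],"rotation":[0,0,0]},{"travel":[0.2,0.1,10],"rotation":[0,0,0]}])

```text
time_s: 22.8
eef_pos: [0.4565, -0.0424, 0.0031]
ee_rot: [0.03, 1.0, -0.0, -0.001]
wrist_force: [0.0, -0.6, 0.3]
finger_gap: 0.0594
grip_force: 0.0
```

Request:
move_arm(targets=[{"travel":[0,0,0],"rotation":[0,0,0]},{"travel":[0,0,0],"rotation":[0,0,0]},{"travel":[0,0,0],"rotation":[0,0,0]},{"travel":[0,0,0],"rotation":[0,0,0]}], hand=-1, force=60)

```text
time_s: 23.2
eef_pos: [0.4588, -0.0425, 0.0062]
ee_rot: [0.03, 1.0, 0.0, 0.002]
wrist_force: [-2.0, 0.2, 9.3]
finger_gap: 0.0263
grip_force: 58.4
```

Request:
move_arm(targets=[{"travel":[0,0,-2],"rotation":[0,0,0]},{"travel":[0,0,-6],"rotation":[0,0,0]},{"travel":[0,0,-11],"rotation":[0,0,0]},{"travel":[0,0,-16],"rotation":[0,0,0]},{"travel":[0,0,-21],"rotation":[0,0,0]}])

```text
time_s: 23.7
eef_pos: [0.4571, -0.0426, 0.2179]
ee_rot: [0.03, 1.0, 0.0, 0.001]
wrist_force: [0.8, -1.3, -0.4]
finger_gap: 0.026
grip_force: 59.7
```

Request:
move_arm(targets=[{"travel":[0,4,0],"rotation":[0,0,0]},{"travel":[0,8.5,0],"rotation":[0,0,0]},{"travel":[0,13,0],"rotation":[0,0,0]},{"travel":[0,18,0],"rotation":[0,0,-1]},{"travel":[0,21.8,0],"rotation":[0,0,-1.9]}])

```text
time_s: 24.2
eef_pos: [0.4703, 0.1783, 0.2161]
ee_rot: [0.012, 1.0, 0.001, 0.001]
wrist_force: [1.1, 0.6, -0.5]
finger_gap: 0.0261
grip_force: 59.7
```

Request:
move_arm(targets=[{"travel":[-3,0,0],"rotation":[0,0,0]},{"travel":[-7,0,0],"rotation":[0,0,0]},{"travel":[-11,0,0],"rotation":[0,0,0]},{"travel":[-14.4,0,0],"rotation":[0,0,0]},{"travel":[-14.4,0,0],"rotation":[0,0,0]}])

```text
time_s: 24.7
eef_pos: [0.6183, 0.1699, 0.2152]
ee_rot: [0.015, 1.0, -0.0, 0.002]
wrist_force: [-0.2, -0.2, -0.4]
finger_gap: 0.0263
grip_force: 59.7
```

Run:
```python
from h import *
im=snapshot('wrist'); M=camera_model('wrist'); s=observe()
go(.617,.1742,.057,88.5,s)
seg('wrist','driver_blk',s['eef_pos'][2]+.008,n=1,M=M)
```

```text
t 24.8 pos [0.616  0.1705 0.2151] az 88.4 travel [-0.06  0.37 15.81] rot [-0.   0.1 -0.1] F [-1.1 -0.3 -0.2] gap 0.026 grip 59.7 q7 1.18
driver_blk 0.63 px [280. 156. 559. 156.] c mm [556. 171.] size [ 63. 213.] ends [553.  65.] [560. 278.]
```

Request:
move_arm(targets=[{"travel":[-0.1,0.35,3],"rotation":[0,0,0]},{"travel":[-0.1,0.35,7],"rotation":[0,0,0]},{"travel":[-0.1,0.35,11],"rotation":[0,0,0]},{"travel":[-0.1,0.35,13],"rotation":[0,0,0]},{"travel":[-0.1,0.35,13],"rotation":[0,0,0]}])

```text
time_s: 25.3
eef_pos: [0.6124, 0.1744, 0.0822]
ee_rot: [0.013, 1.0, -0.001, -0.003]
wrist_force: [-0.6, 0.6, -0.4]
finger_gap: 0.0263
grip_force: 59.7
```

Run:
```python
from h import *
im=snapshot('wrist'); M=camera_model('wrist'); s=observe()
go(.617,.1742,.057,88.5,s)
seg('wrist','driver_blk',s['eef_pos'][2]+.008,n=3,M=M)
cv2.imwrite('pics/w12.png',im[:,:,::-1])
```

```text
t 25.4 pos [0.614  0.1749 0.0844] az 88.5 travel [-0.31 -0.06  2.74] rot [-0.  -0.1  0. ] F [0.1 0.  0.1] gap 0.026 grip 59.7 q7 1.17
driver_blk 0.64 px [284. 290.  72. 215.] c mm [620. 175.] size [ 30. 115.] ends [677. 173.] [562. 177.]
```

Request:
move_arm(targets=[{"travel":[-0.3,-0.05,0.8],"rotation":[0,0,0]},{"travel":[-0.3,-0.05,1.5],"rotation":[0,0,0]},{"travel":[-0.3,-0.05,2.0],"rotation":[0,0,0]},{"travel":[-0.3,-0.05,2.4],"rotation":[0,0,0]},{"travel":[-0.3,-0.05,2.4],"rotation":[0,0,0]}])

```text
time_s: 25.9
eef_pos: [0.6181, 0.174, 0.0597]
ee_rot: [0.013, 1.0, -0.0, -0.001]
wrist_force: [-0.7, 0.0, -0.5]
finger_gap: 0.0261
grip_force: 59.7
```

Request:
move_arm(targets=[{"travel":[0,0,0.2],"rotation":[0,0,0]},{"travel":[0,0,0.4],"rotation":[0,0,0]},{"travel":[0,0,0.4],"rotation":[0,0,0]}])

```text
time_s: 26.2
eef_pos: [0.6192, 0.1732, 0.0572]
ee_rot: [0.014, 1.0, -0.0, 0.001]
wrist_force: [-1.6, -2.9, 7.1]
finger_gap: 0.026
grip_force: 60.4
```

Request:
move_arm(targets=[{"travel":[0.1,-0.1,0.1],"rotation":[0,0,0]},{"travel":[0.1,-0.1,0.1],"rotation":[0,0,0]},{"travel":[0.1,-0.1,0.1],"rotation":[0,0,0]},{"travel":[0.1,-0.1,0.1],"rotation":[0,0,0]}])

```text
time_s: 26.6
eef_pos: [0.6191, 0.1732, 0.0572]
ee_rot: [0.014, 1.0, 0.0, 0.002]
wrist_force: [-0.6, -2.1, 11.1]
finger_gap: 0.0261
grip_force: 60.7
```

Run:
```python
from h import *
im=snapshot('wrist'); M=camera_model('wrist'); s=observe()
go(.617,.1742,.057,88.5,s)
seg('wrist','driver_blk',.065,n=3,M=M)
```

```text
t 26.6 pos [0.6191 0.1732 0.0571] az 88.4 travel [0.21 0.1  0.01] rot [ 0.   0.2 -0.1] F [-1.3 -2.  11. ] gap 0.026 grip 60.7 q7 1.17
driver_blk 0.89 px [283. 291.  70. 214.] c mm [625. 174.] size [ 29. 115.] ends [683. 172.] [568. 175.]
```

Request:
move_arm(targets=[{"travel":[0,0,-0.1],"rotation":[0,0,0]},{"travel":[0,0,-0.1],"rotation":[0,0,0]},{"travel":[0,0,-0.2],"rotation":[0,0,0]},{"travel":[0,0,-2],"rotation":[0,0,0]},{"travel":[0,0,-6],"rotation":[0,0,0]}], hand=-0.18)

```text
time_s: 27.2
eef_pos: [0.615, 0.1725, 0.1125]
ee_rot: [0.013, 1.0, -0.001, -0.003]
wrist_force: [0.5, 0.0, -0.9]
finger_gap: 0.035
grip_force: 0.0
```

Request:
move_arm(targets=[{"travel":[0,0,-5],"rotation":[0,0,0]},{"travel":[0,0,-9.5],"rotation":[0,0,0]},{"travel":[4,-1,-9.5],"rotation":[0,0,0]},{"travel":[8,-3,-9.5],"rotation":[0,0,0]},{"travel":[12,-5,-9.5],"rotation":[0,0,0]}], hand=0.4)

```text
time_s: 27.7
eef_pos: [0.4947, 0.1262, 0.2103]
ee_rot: [0.013, 1.0, 0.0, 0.0]
wrist_force: [-0.6, -0.2, 0.1]
finger_gap: 0.0594
grip_force: 0.0
```

Request:
move_arm(targets=[{"travel":[3.4,-1,0],"rotation":[0,0,-6]},{"travel":[6.8,-2,0],"rotation":[0,0,-12]},{"travel":[6.8,-2,4],"rotation":[0,0,-12]},{"travel":[6.8,-2,8],"rotation":[0,0,-12]},{"travel":[6.8,-2,10.5],"rotation":[0,0,-12]}])

```text
time_s: 28.2
eef_pos: [0.4266, 0.1079, 0.1036]
ee_rot: [-0.091, 0.996, -0.0, -0.0]
wrist_force: [0.5, -0.1, -0.4]
finger_gap: 0.0594
grip_force: 0.0
```

Request:
move_arm(targets=[{"travel":[0,0,0],"rotation":[0,0,0]},{"travel":[0,0,0],"rotation":[0,0,0]}])

```text
time_s: 28.4
eef_pos: [0.4277, 0.1083, 0.1057]
ee_rot: [-0.091, 0.996, -0.0, -0.0]
wrist_force: [0.8, 0.4, 0.1]
finger_gap: 0.06
grip_force: 0.0
```

Run:
```python
from h import *
im=snapshot('wrist'); M=camera_model('wrist'); s=observe()
go(.431,.107,.002,100.6,s)
seg('wrist','drift',.011,n=2,M=M)
snapshot('top'); M=camera_model('top')
for n,z in [('driver_red',.065),('driver_blk',.065),('marker',.058),('drift',.011)]: seg('top',n,z,n=2,M=M)
```

```text
t 28.4 pos [0.4284 0.1085 0.1063] az 100.5 travel [-0.21 -0.2  10.43] rot [ 0.   0.1 -0.1] F [-0.  -0.6  0.4] gap 0.06 grip 0.0 q7 1.35
drift 0.75 px [ 16. 317.  28.  26.] c mm [557. -97.] size [21. 23.] ends [568. -98.] [545. -96.]
drift 0.6 px [280. 211.  29. 197.] c mm [433. 107.] size [ 23. 157.] ends [356.  93.] [511. 121.]
driver_red 0.55 px [193. 108.  13.  85.] c mm [677. 230.] size [ 29. 219.] ends [786. 225.] [567. 235.]
driver_blk 0.97 px [219. 122.  10.  58.] c mm [643. 172.] size [ 29. 143.] ends [714. 171.] [571. 173.]
marker 0.7 px [271. 131.   7.  48.] c mm [619.  33.] size [ 16. 125.] ends [681.  32.] [556.  35.]
marker 0.26 px [194. 109.   9.  85.] c mm [679. 233.] size [ 24. 220.] ends [789. 231.] [569. 234.]
drift 0.8 px [399. 295.  19.  40.] c mm [ 175. -294.] size [ 19. 105.] ends [ 220. -321.] [ 130. -267.]
drift 0.67 px [339. 158.  43.   8.] c mm [ 556. -144.] size [ 22. 108.] ends [ 555. -198.] [558. -89.]
```

Request:
move_arm(targets=[{"travel":[-0.3,-0.2,4],"rotation":[0,0,0]},{"travel":[-0.3,-0.2,8],"rotation":[0,0,0]},{"travel":[-0.3,-0.2,10],"rotation":[0,0,0]},{"travel":[-0.3,-0.2,10.2],"rotation":[0,0,0]}])

```text
time_s: 29.15
eef_pos: [0.4297, 0.1064, 0.0015]
ee_rot: [-0.091, 0.996, -0.0, -0.002]
wrist_force: [-0.7, -0.1, 0.2]
finger_gap: 0.0594
grip_force: 0.0
```

Request:
move_arm(targets=[{"travel":[0,0,0],"rotation":[0,0,0]},{"travel":[0,0,0],"rotation":[0,0,0]},{"travel":[0,0,0],"rotation":[0,0,0]},{"travel":[0,0,0],"rotation":[0,0,0]}], hand=-1, force=60)

```text
time_s: 29.55
eef_pos: [0.4321, 0.1072, 0.0048]
ee_rot: [-0.091, 0.996, 0.0, 0.001]
wrist_force: [-1.7, 0.6, 6.8]
finger_gap: 0.0203
grip_force: 58.6
```

Request:
move_arm(targets=[{"travel":[0,0,-2],"rotation":[0,0,0]},{"travel":[0,0,-6],"rotation":[0,0,0]},{"travel":[0,0,-11],"rotation":[0,0,0]},{"travel":[0,0,-16],"rotation":[0,0,0]},{"travel":[0,0,-21],"rotation":[0,0,0]}])

```text
time_s: 30.05
eef_pos: [0.4305, 0.1067, 0.2166]
ee_rot: [-0.091, 0.996, 0.0, 0.001]
wrist_force: [1.5, 0.4, -1.4]
finger_gap: 0.0201
grip_force: 59.5
```

Run:
```python
from h import *
im=snapshot('wrist'); M=camera_model('wrist'); s=observe()
go(.6136,.081,.22,88.5,s)
seg('wrist','drift',s['eef_pos'][2]+.01,n=2,M=M)
```

```text
t 30.1 pos [0.4341 0.108  0.224 ] az 100.5 travel [-17.16  -5.91   0.6 ] rot [ 0.2  0.7 12. ] F [4.1 1.2 5.7] gap 0.02 grip 59.6 q7 1.37
drift 0.71 px [ 50. 248.  95.  33.] c mm [429.   5.] size [ 8. 40.] ends [428. -16.] [430.  25.]
drift 0.58 px [284. 256.  52. 278.] c mm [426. 108.] size [ 23. 140.] ends [357.  95.] [495. 121.]
```

Request:
move_arm(targets=[{"travel":[-3.4,-1.2,0],"rotation":[0,0,4]},{"travel":[-7.2,-2.5,0],"rotation":[0,0,8]},{"travel":[-11,-3.8,0],"rotation":[0,0,12]},{"travel":[-15,-5.1,0],"rotation":[0,0,12]},{"travel":[-17.2,-5.9,0],"rotation":[0,0,12]}])

```text
time_s: 30.65
eef_pos: [0.6134, 0.0792, 0.2135]
ee_rot: [0.014, 1.0, -0.0, 0.001]
wrist_force: [0.9, -0.2, -1.5]
finger_gap: 0.0201
grip_force: 59.5
```

Request:
move_arm(targets=[{"travel":[0,0,4],"rotation":[0,0,0]},{"travel":[0,0,8],"rotation":[0,0,0]},{"travel":[0,0,11],"rotation":[0,0,0]},{"travel":[0,0,11],"rotation":[0,0,0]},{"travel":[0,0,11],"rotation":[0,0,0]}])

```text
time_s: 31.15
eef_pos: [0.6109, 0.08, 0.1041]
ee_rot: [0.013, 1.0, 0.0, -0.0]
wrist_force: [0.8, -0.3, 0.2]
finger_gap: 0.0202
grip_force: 59.5
```

Run:
```python
from h import *
im=snapshot('wrist'); M=camera_model('wrist'); s=observe()
go(.6136,.0805,.055,88.5,s)
seg('wrist','drift',s['eef_pos'][2]+.006,n=2,M=M)
b=im.astype(int); bl=((b[...,2]>120)&(b[...,0]<90)&(b[...,2]-b[...,0]>60)).astype(np.uint8)
n,l,ss,c=cv2.connectedComponentsWithStats(bl)
for i in range(1,n):
    if 60<ss[i,4]<3000:
        x0,y0,w,h=ss[i,:4]
        print([np.round(ray('wrist',(x,y0+h/2),.055,M)[:2],4) for x in (x0,x0+w)])
```

```text
t 31.2 pos [0.6118 0.0802 0.1051] az 88.5 travel [-0.17  0.03  5.01] rot [ 0.   0.1 -0. ] F [ 0.8  0.6 -0.5] gap 0.02 grip 59.5 q7 1.33
drift 0.59 px [284. 261.  52. 265.] c mm [608.  81.] size [ 23. 138.] ends [677.  79.] [539.  83.]
drift 0.18 px [281. 197. 557. 241.] c mm [571.  90.] size [106. 237.] ends [575. -28.] [567. 209.]
[array([0.587 , 0.0106]), array([0.5874, 0.0262])]
[array([0.5879, 0.0461]), array([0.5884, 0.0654])]
[array([0.5902, 0.098 ]), array([0.5904, 0.1052])]
[array([0.5917, 0.1554]), array([0.592 , 0.1662])]
[array([0.5936, 0.2152]), array([0.5939, 0.2261])]
[array([0.5941, 0.1985]), array([0.5943, 0.2045])]
[array([0.6412, 0.0417]), array([0.6414, 0.0476])]
[array([0.6445, 0.009 ]), array([0.6449, 0.0249])]
[array([0.6593, 0.1951]), array([0.6602, 0.2279])]
[array([0.6517, 0.153 ]), array([0.6519, 0.1616])]
[array([0.6753, 0.2573]), array([0.6756, 0.2689])]
[array([0.7082, 0.2085]), array([0.7089, 0.2364])]
[array([0.711 , 0.0561]), array([0.7111, 0.0626])]
[array([0.7392, 0.2555]), array([0.74  , 0.2846])]
```

Request:
move_arm(targets=[{"travel":[-0.3,0,1.5],"rotation":[0,0,0]},{"travel":[-0.3,0,3],"rotation":[0,0,0]},{"travel":[-0.3,0,4],"rotation":[0,0,0]},{"travel":[-0.3,0,4.6],"rotation":[0,0,0]},{"travel":[-0.3,0,4.6],"rotation":[0,0,0]}])

```text
time_s: 31.75
eef_pos: [0.6133, 0.0797, 0.0561]
ee_rot: [0.013, 1.0, -0.0, -0.001]
wrist_force: [0.8, -0.2, -2.0]
finger_gap: 0.0202
grip_force: 59.6
```

Request:
move_arm(targets=[{"travel":[0,0,0.3],"rotation":[0,0,0]},{"travel":[0,0,0.5],"rotation":[0,0,0]},{"travel":[0,0,0.5],"rotation":[0,0,0]}])

```text
time_s: 32.05
eef_pos: [0.6143, 0.0792, 0.0543]
ee_rot: [0.014, 1.0, -0.0, 0.001]
wrist_force: [-6.1, -3.7, 16.4]
finger_gap: 0.0202
grip_force: 61.7
```

Request:
move_arm(targets=[{"travel":[0,-0.1,0],"rotation":[0,0,0]},{"travel":[0,-0.1,0],"rotation":[0,0,0]},{"travel":[0,-0.1,0],"rotation":[0,0,0]}])

```text
time_s: 32.35
eef_pos: [0.6144, 0.0792, 0.0543]
ee_rot: [0.014, 1.0, 0.0, 0.001]
wrist_force: [-5.2, -0.9, 14.5]
finger_gap: 0.02
grip_force: 61.6
```

Run:
```python
from h import *
im=snapshot('wrist'); M=camera_model('wrist'); s=observe()
go(.6136,.0805,.055,88.5,s)
seg('wrist','drift',.061,n=1,M=M)
```

```text
t 32.4 pos [0.6143 0.0792 0.0543] az 88.4 travel [ 0.08  0.13 -0.07] rot [ 0.   0.1 -0.1] F [-6.  -1.1 15.1] gap 0.02 grip 61.6 q7 1.33
drift 0.63 px [286. 268.  54. 253.] c mm [613.  81.] size [ 23. 132.] ends [678.  78.] [547.  83.]
```

Request:
move_arm(targets=[{"travel":[0,0,-0.15],"rotation":[0,0,0]},{"travel":[0,0,-0.15],"rotation":[0,0,0]},{"travel":[0,0,-0.3],"rotation":[0,0,0]},{"travel":[0,0,-2],"rotation":[0,0,0]},{"travel":[0,0,-6],"rotation":[0,0,0]}], hand=-0.3)

```text
time_s: 32.95
eef_pos: [0.6114, 0.0786, 0.1098]
ee_rot: [0.013, 1.0, -0.001, -0.003]
wrist_force: [0.6, 0.2, -0.6]
finger_gap: 0.0298
grip_force: 0.0
```

Request:
move_arm(targets=[{"travel":[0,0,-5],"rotation":[0,0,0]},{"travel":[0,0,-10],"rotation":[0,0,0]},{"travel":[0,0,-13],"rotation":[0,0,8]},{"travel":[1.5,2.4,-13],"rotation":[0,0,16]},{"travel":[3,4.7,-13],"rotation":[0,0,24]}], hand=0.6)

```text
time_s: 33.45
eef_pos: [0.5857, 0.1268, 0.2437]
ee_rot: [0.225, 0.974, 0.001, 0.001]
wrist_force: [-0.9, -0.4, -0.9]
finger_gap: 0.0682
grip_force: 0.0
```

Request:
move_arm(targets=[{"travel":[0,0,0],"rotation":[0,0,8]},{"travel":[0,0,0],"rotation":[0,0,16]},{"travel":[0,0,0],"rotation":[0,0,24]},{"travel":[0,0,0],"rotation":[0,0,32]},{"travel":[0,0,0],"rotation":[0,0,40]}])

```text
time_s: 33.95
eef_pos: [0.5851, 0.1268, 0.2423]
ee_rot: [0.544, 0.839, -0.0, -0.0]
wrist_force: [0.3, -0.2, -0.0]
finger_gap: 0.0683
grip_force: 0.0
```

Request:
move_arm(targets=[{"travel":[0,0,0],"rotation":[0,0,8]},{"travel":[0,0,0],"rotation":[0,0,16]},{"travel":[0,0,0],"rotation":[0,0,24]},{"travel":[0,0,0],"rotation":[0,0,26]},{"travel":[0,0,0],"rotation":[0,0,26]}])

```text
time_s: 34.45
eef_pos: [0.5851, 0.1269, 0.2422]
ee_rot: [0.717, 0.698, -0.0, -0.0]
wrist_force: [-0.4, -0.6, -0.2]
finger_gap: 0.0683
grip_force: 0.0
```

Run:
```python
from h import *
im=snapshot('wrist'); M=camera_model('wrist'); s=observe()
go(.530,.126,.145,-1.5,s)
cv2.imwrite('pics/w20.png',im[:,:,::-1])
for n,z in [('driver_red',.065),('driver_blk',.065),('drift',.061),('marker',.058)]: seg('wrist',n,z,n=2,M=M)
b=im.astype(int); m=((b[...,0]>150)&(b[...,1]<60)&(b[...,2]<60)).astype(np.uint8)
n,l,ss,c=cv2.connectedComponentsWithStats(m)
for i in range(1,n):
    if ss[i,4]>200: x0,y0,w,h=ss[i,:4]; print(ss[i],ray('wrist',(x0+w/2,y0+h/2),.163,M))
snapshot('top'); M=camera_model('top')
for n,z in [('driver_red',.065),('driver_blk',.065),('drift',.061),('marker',.058)]: seg('top',n,z,n=1,M=M)
```

```text
t 34.5 pos [0.585  0.1269 0.2422] az -1.4 travel [-0.23 -5.5   9.72] rot [-0.   0.   0.1] F [-0.2  0.1  0.8] gap 0.068 grip 0.0 q7 -0.19
driver_red 0.77 px [388.  72. 260.  38.] c mm [680. 230.] size [ 29. 228.] ends [794. 228.] [566. 233.]
driver_red 0.75 px [277. 177. 185. 354.] c mm [574. 105.] size [158. 367.] ends [568. -79.] [579. 288.]
drift 0.89 px [312. 230. 144.  26.] c mm [613.  80.] size [ 27. 152.] ends [688.  77.] [537.  83.]
drift 0.78 px [270. 366.  13.  63.] c mm [561. -93.] size [14. 89.] ends [ 559. -138.] [563. -48.]
marker 0.78 px [315. 268. 128.  18.] c mm [616.  34.] size [ 18. 137.] ends [684.  31.] [548.  37.]
[ 195  194   24   59 1192] [0.53093764 0.12821508 0.163     ]
drift 0.68 px [256. 131.  11.  55.] c mm [614.  79.] size [ 23. 151.] ends [689.  77.] [538.  80.]
marker 0.5 px [272. 128.   6.  50.] c mm [620.  33.] size [ 16. 128.] ends [684.  32.] [556.  35.]
```

View pics/w20.png

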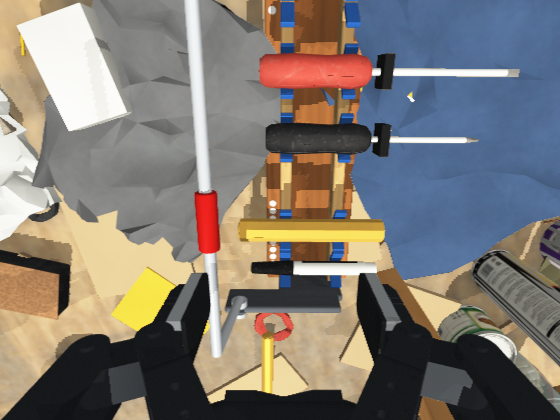

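Wrist view: red driver (375,72), black driver (370,140), drift (312,231) and pen (315,268) all lie in their grooves with blades pointing away. The open bail's sleeve is at (207,223). Next I'll grip it and swing it shut.

Request:
move_arm(targets=[{"travel":[0,-3,0],"rotation":[0,0,0]},{"travel":[0,-5.4,0],"rotation":[0,0,0]},{"travel":[0,-5.4,4],"rotation":[0,0,0]},{"travel":[0,-5.4,8],"rotation":[0,0,0]},{"travel":[0,-5.4,9.7],"rotation":[0,0,0]}])

```text
time_s: 35.45
eef_pos: [0.5293, 0.1279, 0.1425]
ee_rot: [0.716, 0.698, -0.002, -0.001]
wrist_force: [-0.5, 0.3, -0.2]
finger_gap: 0.0682
grip_force: 0.0
```

Request:
move_arm(targets=[{"travel":[0,0,0],"rotation":[0,0,0]},{"travel":[0,0,0],"rotation":[0,0,0]},{"travel":[0,0,0],"rotation":[0,0,0]},{"travel":[0,0,0],"rotation":[0,0,0]},{"travel":[0,0,0],"rotation":[0,0,0]}], hand=-1, force=30)

```text
time_s: 35.95
eef_pos: [0.5321, 0.1284, 0.1467]
ee_rot: [0.717, 0.698, 0.001, 0.0]
wrist_force: [-0.5, -0.9, 7.4]
finger_gap: 0.0146
grip_force: 29.3
```

Request:
move_arm(targets=[{"travel":[0,1.5,-0.05],"rotation":[0,0,0]},{"travel":[0,3.0,0.2],"rotation":[0,0,0]},{"travel":[0,4.4,0.75],"rotation":[0,0,0]},{"travel":[0,5.6,1.55],"rotation":[0,0,0]},{"travel":[0,6.45,2.3],"rotation":[0,0,0]}])

```text
time_s: 36.45
eef_pos: [0.5959, 0.1265, 0.1217]
ee_rot: [0.717, 0.698, -0.0, -0.0]
wrist_force: [-3.9, -0.1, 3.9]
finger_gap: 0.0151
grip_force: 30.9
```

Request:
move_arm(targets=[{"travel":[0,0.7,0.9],"rotation":[0,0,0]},{"travel":[0,1.25,1.85],"rotation":[0,0,0]},{"travel":[0,1.7,2.9],"rotation":[0,0,0]},{"travel":[0,1.95,4.0],"rotation":[0,0,0]},{"travel":[0,2.0,5.1],"rotation":[0,0,0]}])

```text
time_s: 36.95
eef_pos: [0.6156, 0.1259, 0.0704]
ee_rot: [0.717, 0.698, -0.0, -0.0]
wrist_force: [-10.2, -1.1, 45.5]
finger_gap: 0.0147
grip_force: 36.4
```

Request:
move_arm(targets=[{"travel":[0,0,0.1],"rotation":[0,0,0]},{"travel":[0,0,0.2],"rotation":[0,0,0]},{"travel":[0,0,0.2],"rotation":[0,0,0]}])

```text
time_s: 37.25
eef_pos: [0.6156, 0.1259, 0.0696]
ee_rot: [0.717, 0.698, 0.0, -0.0]
wrist_force: [-7.9, -1.2, 11.8]
finger_gap: 0.0146
grip_force: 32.7
```

Request:
move_arm(targets=[{"travel":[0,0,-0.1],"rotation":[0,0,0]},{"travel":[0,0,-0.1],"rotation":[0,0,0]},{"travel":[0,0,-0.1],"rotation":[0,0,0]},{"travel":[0,0,-0.1],"rotation":[0,0,0]},{"travel":[0,0,-3],"rotation":[0,0,0]}], hand=0.4)

```text
time_s: 37.75
eef_pos: [0.6132, 0.1256, 0.0961]
ee_rot: [0.716, 0.698, -0.003, -0.001]
wrist_force: [0.2, -0.9, 1.1]
finger_gap: 0.0598
grip_force: 0.0
```

Request:
move_arm(targets=[{"travel":[0,-1,-4],"rotation":[0,0,0]},{"travel":[0,-3,-8],"rotation":[0,0,0]},{"travel":[0,-3.5,-12],"rotation":[0,0,0]},{"travel":[0,-3.5,-15],"rotation":[0,0,0]},{"travel":[0,-3.5,-15],"rotation":[0,0,0]}])

```text
time_s: 38.25
eef_pos: [0.583, 0.1273, 0.2541]
ee_rot: [0.716, 0.698, 0.004, 0.002]
wrist_force: [0.8, -0.7, -0.8]
finger_gap: 0.0598
grip_force: 0.0
```

Run:
```python
from h import *
im=snapshot('wrist'); M=camera_model('wrist'); s=observe()
go(.58,.1255,.25,-1.5,s)
cv2.imwrite('pics/w21.png',im[:,:,::-1])
for n,z in [('driver_red',.065),('driver_blk',.065),('drift',.061),('marker',.058)]: seg('wrist',n,z,n=1,M=M)
b=im.astype(int); m=((b[...,0]>150)&(b[...,1]<60)&(b[...,2]<60)).astype(np.uint8); m[:150]=0; m[260:]=0
n,l,ss,c=cv2.connectedComponentsWithStats(m)
for i in range(1,n):
    if ss[i,4]>200: x0,y0,w,h=ss[i,:4]; print(ss[i],[ray('wrist',(x0+w/2,y0+h/2),z,M)[:2] for z in (.087,.089,.095)])
```

```text
t 38.3 pos [0.582  0.1272 0.2516] az -1.5 travel [-0.17 -0.19  0.15] rot [ 0.3 -0.1 -0. ] F [-1.1 -0.  -0.6] gap 0.06 grip 0.0 q7 -0.2
driver_red 0.84 px [386.  76. 245.  36.] c mm [678. 230.] size [ 29. 226.] ends [791. 227.] [565. 233.]
driver_blk 0.59 px [368. 140. 207.  32.] c mm [666. 172.] size [ 29. 196.] ends [764. 169.] [568. 174.]
drift 0.78 px [270. 363.  12.  65.] c mm [559. -96.] size [ 14. 100.] ends [ 557. -146.] [561. -46.]
marker 0.88 px [317. 263. 124.  19.] c mm [614.  35.] size [ 17. 136.] ends [682.  34.] [547.  37.]
[308 170  17  44 668] [array([0.6141329 , 0.12578643]), array([0.6139315 , 0.12634844]), array([0.61332731, 0.12803448])]
```

Run:
```python
from h import *
b0=cv2.imread('pics/scene0.png')[:,:,::-1]; t0=cv2.imread('pics/top0.png')[:,:,::-1]
for n,a,(r0,r1,c0,c1) in [('top',t0,(110,140,215,260)),('scene',b0,(165,190,195,245))]:
    im=snapshot(n)
    for q in (a,im):
        q=q.astype(int)[r0:r1,c0:c1]; m=(q[...,0]>130)&(q[...,1]<80)&(q[...,2]<80)
        ys,xs=np.nonzero(m); print(n,len(xs),xs.mean()+c0 if len(xs) else 0,ys.mean()+r0 if len(xs) else 0)
    if n=='top': seg('top','drift',.061,n=3); seg('top','carton',.035,n=1)
```

```text
top 92 233.8804347826087 128.43478260869566
top 0 0 0
drift 0.69 px [254. 133.   9.  58.] c mm [614.  80.] size [ 24. 151.] ends [689.  77.] [538.  84.]
drift 0.62 px [339. 157.  41.   5.] c mm [ 546. -136.] size [16. 98.] ends [ 545. -185.] [547. -87.]
drift 0.3 px [218. 145. 125.  34.] c mm [585. 172.] size [ 85. 322.] ends [581.  11.] [590. 333.]
scene 53 222.83018867924528 178.32075471698113
scene 55 222.4909090909091 181.98181818181817
```

```bash
python3 -c "
from cell import *
print(finish_job())"
```

```text
the job is handed in; nothing more can be done
None
```

The job is handed in: the pen is in groove five, the red driver, black driver and drift are in grooves two, three and four, and the bail is swung shut. I found no chisel on the bench, so groove one stays empty, and I gave the carton a wide berth. I don't know the verdict, because `finish_job` returned nothing.

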